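# Set out the chess pieces on the display stand, tallest at the back

### The job

Move the four wooden chess pieces from the tray to the red display stand, each standing upright inside its own ring seat and sorted by height: the tallest (king) in the seat farthest from the robot, then bishop, rook, and the shortest (pawn) in the nearest seat. Work from the back to the front, tallest first, letting go of each piece before fetching the next, and do not knock any piece over. Leave the round tin standing where it is.

Things in the scene. Friction and masses are not known exactly. Their poses are not given: they have to be found in the camera images.
- king: Chess king of pale wood, the tallest piece: 118 mm high with a small cross on top (cross bar 17 mm). Foot 40 mm across and 8 mm thick; plain round barrel 28 mm across from 8 to 72 mm above the underside (hold it there); the crown above is no wider than the barrel. About 85 g. The origin is the centre of its underside, z up along it.
- bishop: Chess bishop of pale wood, second tallest: 96 mm high, pointed mitre with a small ball on top. Foot 38 mm across and 8 mm thick; round barrel 26 mm across from 8 to 56 mm up; mitre no wider. About 65 g. The origin is the centre of its underside, z up along it.
- rook: Chess rook (castle tower) of pale wood, third tallest: 72 mm high, four battlements on a flat top. Foot 38 mm across and 8 mm thick; round barrel 30 mm across from 8 to 60 mm up, the battlements no wider. About 65 g. The origin is the centre of its underside, z up along it.
- pawn: Chess pawn of pale wood, the shortest: 58 mm high, ball head 23 mm across. Foot 34 mm across and 8 mm thick; round barrel 24 mm across from 8 to 36 mm up. About 40 g. The origin is the centre of its underside, z up along it.
- tray: Brown wooden tray, fixed, 272 mm long (its x, roughly away from the robot), 74 wide, 14 high; floor 5 mm, walls and 3 dividers 4 mm thick. At the start the pieces stand in its four compartments (centres at x = -99, -33, 33, 99 mm) in any order. Origin: centre of its underside, on the counter. It is on the left or the right, the display stand on the other side.
- seat_1: Ring seat 1 of the display stand, the one farthest from the robot, beside the red lip. Black round dish, 63 mm across, inside 57 mm across, floor 3 mm and rim 8 mm above its underside. The four seats are 66 mm apart on a red plank 78 mm wide; a lip 26 mm high crosses its far end 40 mm beyond this seat. Origin: centre of its underside (12 mm above the counter), x along the row away from the robot.
- seat_2: Ring seat 2 of the display stand, the one second from the back. Black round dish, 63 mm across, inside 57 mm across, floor 3 mm and rim 8 mm above its underside. Origin: centre of its underside (12 mm above the counter), x along the row away from the robot.
- seat_3: Ring seat 3 of the display stand, the one third from the back. Black round dish, 63 mm across, inside 57 mm across, floor 3 mm and rim 8 mm above its underside. Origin: centre of its underside (12 mm above the counter), x along the row away from the robot.
- seat_4: Ring seat 4 of the display stand, the one nearest the robot. Black round dish, 63 mm across, inside 57 mm across, floor 3 mm and rim 8 mm above its underside. Origin: centre of its underside (12 mm above the counter), x along the row away from the robot.
- tin: Round tin, black with a yellow band and a steel lid, 59 mm across and 90 mm high, about 220 g, standing loose between tray and stand; a bystander. The origin is the centre of its underside. Also about: two 18 mm dice, a card box 22 mm high, two draughtsmen, and a chess clock 87 mm high beyond x = 0.8.
There are look-alikes about, which are no part of the job. What is shaped like the bishop but pink or turquoise is not meant.

How it is judged:
On the way, in this order (a step that is already met when the one before it is completed fails the run):
1. the king stands released in seat 1, farthest from the robot, beside the red lip (horizontal distance between king and seat_1 below 0.014 m and z of king in the frame of seat_1 between 0 and 0.006 m and angle between king's own z axis and vertical below 0.1 rad and contact force between the fingers and king below 0.05 N and linear speed of king below 0.03 m/s), for 0.2 s.
2. the bishop stands released in seat 2, second from the back (horizontal distance between bishop and seat_2 below 0.014 m and z of bishop in the frame of seat_2 between 0 and 0.006 m and angle between bishop's own z axis and vertical below 0.1 rad and contact force between the fingers and bishop below 0.05 N and linear speed of bishop below 0.03 m/s), for 0.2 s.
3. the rook stands released in seat 3, third from the back (horizontal distance between rook and seat_3 below 0.014 m and z of rook in the frame of seat_3 between 0 and 0.006 m and angle between rook's own z axis and vertical below 0.1 rad and contact force between the fingers and rook below 0.05 N and linear speed of rook below 0.03 m/s), for 0.2 s.
4. the pawn stands released in seat 4, nearest the robot (horizontal distance between pawn and seat_4 below 0.014 m and z of pawn in the frame of seat_4 between 0 and 0.006 m and angle between pawn's own z axis and vertical below 0.1 rad and contact force between the fingers and pawn below 0.05 N and linear speed of pawn below 0.03 m/s), for 0.2 s.
At the end, for the whole second after the job is handed in: King, bishop, rook, pawn in seats 1, 2, 3, 4 (back to front): each within 14 mm of its seat centre, underside under 6 mm above the seat underside (not on the rim), tilt under 0.1 rad, released, at rest; the tin upright, within 30 mm of its start (horizontal distance between king and seat_1 below 0.014 m and z of king in the frame of seat_1 between 0 and 0.006 m and angle between each of king, bishop, rook, pawn, tin's own z axis and vertical below 0.1 rad and horizontal distance between bishop and seat_2 below 0.014 m and z of bishop in the frame of seat_2 between 0 and 0.006 m and horizontal distance between rook and seat_3 below 0.014 m and z of rook in the frame of seat_3 between 0 and 0.006 m and horizontal distance between pawn and seat_4 below 0.014 m and z of pawn in the frame of seat_4 between 0 and 0.006 m and linear speed of each of king, bishop, rook, pawn below 0.02 m/s and distance of tin from where it was at the start of the episode below 0.03 m); the robot touches nothing.
It fails at once if the king is tipped over (more than 1.2 rad) (angle between king's own z axis and vertical above 1.2 rad).
It fails at once if the bishop is tipped over (more than 1.2 rad) (angle between bishop's own z axis and vertical above 1.2 rad).
It fails at once if the rook is tipped over (more than 1.2 rad) (angle between rook's own z axis and vertical above 1.2 rad).
It fails at once if the pawn is tipped over (more than 1.2 rad) (angle between pawn's own z axis and vertical above 1.2 rad).
It fails at once if the tin is knocked over or pushed 30 mm or more (distance of tin from where it was at the start of the episode above 0.03 m or angle between tin's own z axis and vertical above 0.5 rad).
It also fails if it takes over 128 s, if anything falls off the work surface, if the arm or the gripper's body presses on something with over 40 N, if the wrist force passes 120 N, or if a joint passes its speed limit or range.

### The arm

A 6-joint arm with a two-finger parallel gripper is mounted at the origin on the work surface. World frame = base frame: x ahead of the robot, y to its left, z up, the work surface at z = 0. Lengths are in m, angles in rad, forces in N, time in s.
With the tool pointing down it reaches from about 0.3 to 0.875 m from the base axis. Payload 6.4 kg.
Tool frame: the origin (TCP) lies at the very end of the fingers, on their centre line; the grasp point (between the pads) lies 19 mm behind it; z points along the fingers, y is the line along which they close (so a half turn about z gives the same grasp; the last joint's range is limited). The gripper opens to 85 mm and grips with 20 to 120 N. Pads are 22 mm wide; open, the fingers measure 114 mm over their backs; the gripper's body (76 mm by 85 mm) begins 54 mm behind the grasp point. The pads swing forward as they close: fully open they stand 13 mm farther back than shut.
Start: joints at [-1.391, 0.181, 1.607, -0, 1.354, -0.206], TCP at [0.216, -0.533, 0.193] pointing down, gripper open.
Joint ranges: [-2.99, 2.99], [-0.89, 2.07], [0.3, 2.58], [-1.14, 4.28], [0, 2.63], [-3.12, 3.12]. Speed limits (rad/s): [2.57, 2.57, 3.01, 3.14, 3.14, 3.14].

### API

Orientations are given as a unit quaternion [w, x, y, z].
In Python, from bench import * gives the robot as it stands. The module is installed in compiled form; this text tells all that it offers.
- The arm moves only by the tool arm_command, never from a script. Its arguments are lists of equal length, an entry for each row: "dp": the shift along the tool's x, y, z in units of 0.25 m (1.0 is 0.25 m), a list of three; "turn": the turn, a rotation vector about the tool's x, y, z in units of 30 degrees (1.0 is 30 degrees), a list of three; "jaw": the opening, from 0 (shut) to 1 (fully open). A call has 1 to 5 rows; each row is the pose to reach, as a shift and turn from the pose commanded when the call began, along the tool's axes at that moment; what a row does not reach only later rows make up. A row lasts 1/8 s, in which the tool goes at most 62.5 mm and 10.7 degrees, less where a joint would pass 70% of its speed; a pose out of reach is approached as far as the arm can. A call with a number of a shift or a turn outside -1 to 1 is refused whole. A call with a gripper value outside its range is refused whole. The fingers move at their own pace and stop on an object; the grip force is fixed at half the most. Time passes only in rows, so rows that repeat a pose let the fingers close. It gives the time, the measured TCP pose, the force, the opening and the grip force at its end, in the units of the state.
- get_obs(): the state, without advancing time (a new reading comes with each control period).
- camera(name): name is "scene" or "top" or "wrist"; returns the picture (400x640x3 uint8, blue, green, red); there is no depth.
- get_calibration(name): a dict with "camera_matrix" (3x3 intrinsics, pixels), "k1" (the pictures are not rectified: a ray, as slopes to the right and down, at radius r is drawn at 1 + k1 r^2 times it, then the intrinsics apply), "R" (3x3) and "t" (3): a world point X has camera coordinates R X + t; the wrist camera has in their place "mount" (4x4, takes a point from camera to tool coordinates, whose origin is the TCP and whose axes are the flange's). Camera axes: x right, y down, z forward; pixel columns grow to the right and rows downward; lengths in m; the calibration is good to about 2 mm. A picture is of the moment at which its call begins: read the wrist's pose just before it. get_calibration takes no time and is no camera call.
- hand_in(): hands the job in; it is judged then, once.
The state is a dict: "time_s": time; "q": joint angles; "dq": joint speeds; "joint_efforts": joint torques, N m; "eef_pos": TCP position; "eef_rot": TCP orientation; "wrist_force": force on the tool from outside, world axes, zero at the start; "torque": the same for the moment, N m; "opening": opening from 0.0 (shut) to 1.0 (fully open); "grasp_force": force on a finger pad.
Only numpy, scipy, OpenCV 4.12 (cv2) and the standard library are available. Lean on these libraries where they do the work, as an engineer would, in place of code of your own. Each camera call takes 0.05 s, during which the arm holds its last target. There are 200 camera calls.

## Working session

There is one attempt and no reset: what is moved stays moved. The work goes in short steps, Python scripts to look and compute and a tool call to move; the robot and the scene stay as the last step left them, time stands still between calls to the robot, and variables do not carry over. Pictures are saved under pics/ and viewed, at most 14 in all, crops included, and the job is handed in when it is done.

Besides the shell and the picture viewer there is one more tool, called as name(argument=value, ...), one argument or row to a line, values as JSON. arm_command: Moves the arm, as the interface text tells. Its arguments: {"type":"object","properties":{"dp":{"type":"array"},"turn":{"type":"array"},"jaw":{"type":"array"}},"required":["dp","turn","jaw"]}

```bash
mkdir -p pics
python3 - <<'E'
from bench import *
import cv2
o=get_obs();print(o['time_s'],o['eef_pos'],o['eef_rot'],o['opening'])
for n in("scene","top"):
    cv2.imwrite(f"pics/{n}0.png",camera(n)); c=get_calibration(n); print(n,{k:(v.round(4).tolist() if hasattr(v,'round') and hasattr(v,'tolist') else v) for k,v in c.items()})
print(get_calibration("wrist"))
E
```

```text
0.0 [ 0.21630743 -0.53210103  0.19258558] [-8.79452425e-04  9.81454131e-01  1.91695107e-01  2.34215656e-05] 0.9982391416560142
scene {'camera_matrix': [[368.1067, 0.0, 315.4206], [0.0, 368.1067, 200.1756], [0.0, 0.0, 1.0]], 'k1': -0.07180966374306202, 'R': [[-0.7117, 0.7025, -0.0046], [0.5141, 0.5163, -0.6849], [-0.4788, -0.4898, -0.7286]], 't': [0.3506, -0.2435, 1.0267]}
top {'camera_matrix': [[397.6604, 0.0, 324.9977], [0.0, 397.6604, 198.6787], [0.0, 0.0, 1.0]], 'k1': -0.06440860891218474, 'R': [[0.0058, -0.9999, -0.0149], [-0.9937, -0.0041, -0.1124], [0.1123, 0.0155, -0.9936]], 't': [0.0295, 0.5452, 0.8799]}
{'camera_matrix': array([[305.2797041 ,   0.        , 317.48912872],
       [  0.        , 305.2797041 , 200.54387089],
       [  0.        ,   0.        ,   1.        ]]), 'k1': -0.031666094955804865, 'mount': array([[ 1.48881117e-03, -9.59689391e-01, -2.81058812e-01,
         7.10190285e-02],
       [ 9.99998388e-01,  1.14661873e-03,  1.38195608e-03,
        -3.33656988e-04],
       [-1.00398129e-03, -2.81060416e-01,  9.59689551e-01,
        -1.80315129e-01],
       [ 0.00000000e+00,  0.00000000e+00,  0.00000000e+00,
         1.00000000e+00]])}
```

View pics/scene0.png

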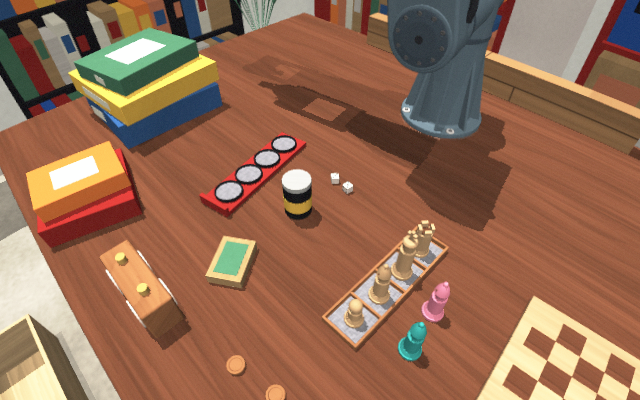

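View pics/top0.png

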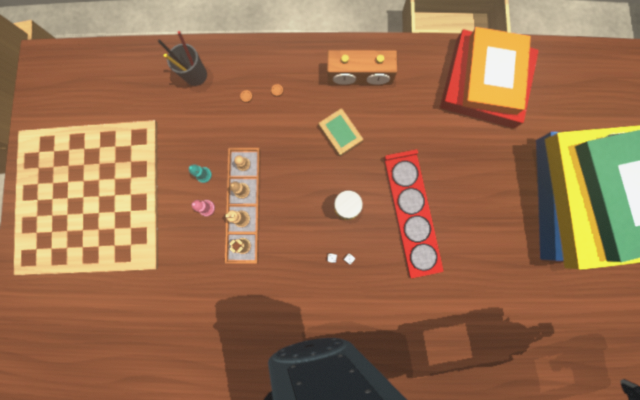

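The tray is at image left in the top view, which is +y. From far to near it holds pawn (240,162), bishop (237,188), king (235,216) and rook (237,245). The pink (203,207) and turquoise (200,172) bishop shapes stand outside the tray and are look-alikes. The stand's seats run from (404,173) far to (424,257) near, and the tin is at (348,204). I'll take one enlarged crop to confirm, and measure.

```bash
cat > h.py <<'E'
import numpy as np,cv2
from bench import *
from scipy.spatial.transform import Rotation as Ro
def cam(n,obs=None):
    c=get_calibration(n)
    if n=="wrist":
        T=np.eye(4);q=np.array(obs['eef_rot']);T[:3,:3]=Ro.from_quat(q[[1,2,3,0]]).as_matrix();T[:3,3]=obs['eef_pos']
        M=np.linalg.inv(T@c['mount']);R,t=M[:3,:3],M[:3,3]
    else:R,t=np.array(c['R']),np.array(c['t'])
    return c['camera_matrix'],c['k1'],R,t
def ray(C,uv):
    K,k,R,t=C
    p=cv2.undistortPoints(np.array(uv,float).reshape(-1,1,2),np.array(K),np.array([k,0,0,0.])).reshape(-1,2)
    d=np.c_[p,np.ones(len(p))]@R
    return -R.T@t,d
def onz(C,uv,z):
    o,d=ray(C,uv); return o+d*((z-o[2])/d[:,2])[:,None]
def proj(C,X):
    K,k,R,t=C
    return cv2.projectPoints(np.array(X,float).reshape(-1,1,3),cv2.Rodrigues(R)[0],t,np.array(K),np.array([k,0,0,0.]))[0].reshape(-1,2)
E
python3 - <<'E'
from h import *
a=cv2.imread('pics/top0.png');s=cv2.imread('pics/scene0.png')
out=np.hstack([cv2.resize(a[140:275,180:270],(400,600),interpolation=2),cv2.resize(s[210:365,320:465],(400,428),interpolation=2) if 0 else cv2.copyMakeBorder(cv2.resize(s[210:365,320:465],(400,428),interpolation=2),0,172,0,0,0)])
cv2.imwrite('pics/crop0.png',out)
for n,im in(('top',a),('scene',s)):
    C=cam(n);h=cv2.cvtColor(im,cv2.COLOR_BGR2HSV)
    red=((h[...,0]<6)|(h[...,0]>174))&(h[...,1]>190)&(h[...,2]>110)
    box=np.zeros(red.shape,bool)
    if n=='top':box[145:280,380:448]=1
    else:box[130:215,195:312]=1
    r=(red&box).astype(np.uint8)
    cnt=max(cv2.findContours(r,cv2.RETR_EXTERNAL,2)[0],key=cv2.contourArea);hull=cv2.convexHull(cnt)
    m=np.zeros_like(r);cv2.fillConvexPoly(m,hull,1)
    grey=(m&((h[...,1]<90)&(h[...,2]>90))).astype(np.uint8)
    for c in cv2.findContours(grey,cv2.RETR_EXTERNAL,2)[0]:
        if cv2.contourArea(c)>60:
            e=cv2.fitEllipse(c);print(n,'seat',np.round(e[0],1),np.round(e[1],1),onz(C,[e[0]],.0155).round(4))
    # tray orange edge
    org=(h[...,0]>5)&(h[...,0]<16)&(h[...,1]>130)&(h[...,2]>150)
    b=np.zeros(red.shape,bool)
    if n=='top':b[143:268,220:264]=1
    else:b[225:350,318:455]=1
    cs=cv2.findContours((org&b).astype(np.uint8),cv2.RETR_EXTERNAL,2)[0]
    c=np.vstack([c for c in cs if len(c)>8]);P=onz(C,c.reshape(-1,2),.014)
    rc=cv2.minAreaRect((P[:,:2]*1000).astype(np.float32));print(n,'tray',rc)
    w=(m if n=='top' else m); 
tin=((cv2.cvtColor(a,cv2.COLOR_BGR2HSV)[...,1]<60)&(a[...,1]>150)).astype(np.uint8);tin[:,:325]=0;tin[:,372:]=0;tin[:180]=0;tin[230:]=0
c=max(cv2.findContours(tin,cv2.RETR_EXTERNAL,2)[0],key=cv2.contourArea);e=cv2.fitEllipse(c);print('tin',onz(cam('top'),[e[0]],.09).round(4),e)
E
```

```text
top seat [422.2 262.6] [11.8 28.1] [[ 0.4002 -0.1911  0.0155]]
top tray ((530.1100463867188, 228.12161254882812), (287.5035705566406, 102.41268920898438), 1.9841910600662231)
scene tray ((528.2777099609375, 236.86412048339844), (250.42605590820312, 273.46929931640625), 44.93655014038086)
tin [[ 0.5275 -0.0179  0.09  ]] ((348.00537109375, 203.84521484375), (26.798938751220703, 27.350191116333008), 118.67228698730469)
```

View pics/crop0.png

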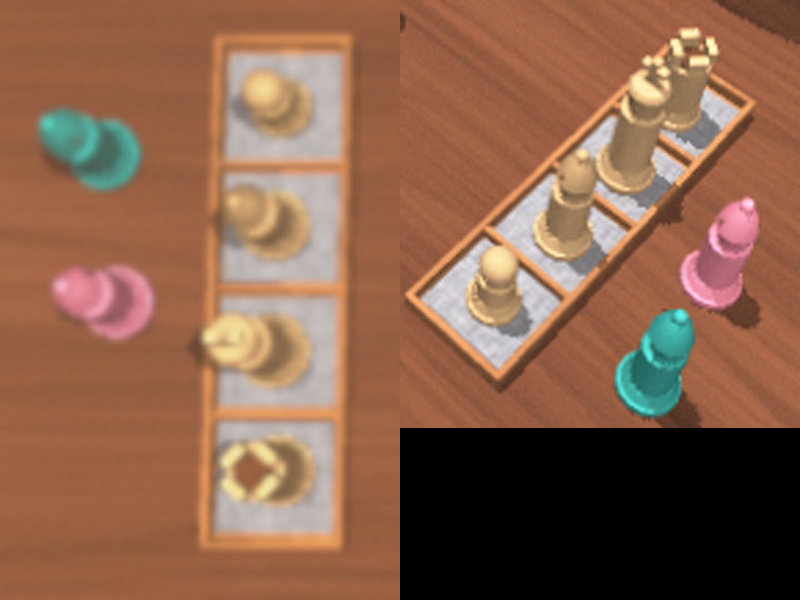

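Zoomed, left to right and far to near: the wooden ball-headed pawn at crop (270,95), the mitre-topped bishop (262,220), the king with its cross (250,345) and the battlemented rook (265,470). All four are pale wood inside the tray, so these are the ones meant. The turquoise and pink bishops outside are rejected. Next I'll get the seats and the feet.

Run:
```python
from h import *
a=cv2.imread('pics/top0.png');s=cv2.imread('pics/scene0.png')
for n,im,(y0,y1,x0,x1) in(('top',a,(152,280,382,448)),('scene',s,(128,210,200,310))):
    C=cam(n);h=cv2.cvtColor(im,cv2.COLOR_BGR2HSV)
    g=((h[...,1]<90)&(h[...,2]>70)).astype(np.uint8);b=np.zeros_like(g);b[y0:y1,x0:x1]=1;g&=b
    for c in cv2.findContours(g,cv2.RETR_EXTERNAL,2)[0]:
        if cv2.contourArea(c)>60:
            e=cv2.fitEllipse(cv2.convexHull(c));print(n,'seat',np.round(e[0],1),np.round(e[1],1),onz(C,[e[0]],.0155).round(4)[0,:2])
C=cam('top')
f=np.array([[284,106],[277,224],[275,350],[283,470]])/4.444+[180,140]
print('feet top',onz(C,f,.013).round(4)[:,:2])
k=np.array([[494,305],[563,240],[627,172],[683,110]])-[400,0]
k=k/2.76+[320,210]
print('feet scene',onz(cam('scene'),k,.011).round(4)[:,:2])
t=np.array([[216,36],[352,36],[341,548],[202,548]])/4.444+[180,140]
print('tray',onz(C,t,.014).round(4)[:,:2])
hd=np.array([[264,88],[241,208],[229,340],[253,472]])/4.444+[180,140]
print('heads',[onz(C,[p],z+.005)[0,:2].round(4) for p,z in zip(hd,[.048,.075,.115,.072])])
```

```text
top seat [423.2 256.8] [25.5 26.1] [ 0.4136 -0.1937]
top seat [417.  228.6] [25.3 25.9] [ 0.4782 -0.1805]
top seat [410.8 200.7] [25.2 25.4] [ 0.543  -0.1672]
top seat [404.6 173.2] [24.8 25.3] [ 0.6077 -0.154 ]
scene seat [228.3 190.5] [17.1 26.6] [ 0.6078 -0.1537]
scene seat [296.1 180.9] [25.2 30.4] [ 0.4825 -0.0714]
scene seat [248.2 173.4] [16.1 24.9] [ 0.5431 -0.167 ]
scene seat [266.4 157.6] [14.9 23.5] [ 0.4784 -0.1804]
scene seat [283.3 143.3] [13.5 22.2] [ 0.4137 -0.1933]
feet top [[0.6295 0.2255]
 [0.5659 0.2273]
 [0.4991 0.2265]
 [0.4364 0.2206]]
feet scene [[0.6359 0.2355]
 [0.5733 0.2375]
 [0.505  0.2362]
 [0.4372 0.2339]]
tray [[0.6676 0.2634]
 [0.6675 0.1898]
 [0.3964 0.189 ]
 [0.3956 0.2619]]
heads [array([0.6308, 0.2272]), array([0.5649, 0.2303]), array([0.4971, 0.2241]), array([0.4357, 0.2212])]
```

Seats agree within 0.5 mm between the two views and the row yaw is 11.6°. Going over to the king, at about (0.498, 0.225), high above the tin.

arm_command(
  dp=[
    [0, 0, -0.25],
    [0.75, -0.85, -0.3],
    [0.75, -0.85, -0.3],
    [0.75, -0.85, -0.3],
    [0.75, -0.85, -0.3],
  ],
  turn=[
    [0, 0, 0],
    [0, 0, 0.25],
    [0, 0, 0.5],
    [0, 0, 0.737],
    [0, 0, 0.737],
  ],
  jaw=[0.6, 0.6, 0.6, 0.6, 0.6],
)

```text
time_s: 0.72
eef_pos: [0.2992, -0.295, 0.2667]
eef_rot: [-0.0, 1.0, -0.001, 0.0]
wrist_force: [0.9, -0.1, 0.6]
opening: 0.599
grasp_force: 0.0
```

arm_command(
  dp=[
    [0.4, -1, 0],
    [0.4, -1, 0],
    [0.4, -1, 0],
    [0.4, -1, 0],
    [0.4, -1, 0],
  ],
  turn=[
    [0, 0, 0],
    [0, 0, 0],
    [0, 0, 0],
    [0, 0, 0],
    [0, 0, 0],
  ],
  jaw=[0.6, 0.6, 0.6, 0.6, 0.6],
)

```text
time_s: 1.35
eef_pos: [0.3993, -0.0437, 0.2669]
eef_rot: [-0.0, 1.0, 0.002, 0.0]
wrist_force: [-0.0, -0.2, -0.3]
opening: 0.602
grasp_force: 0.0
```

arm_command(
  dp=[
    [0.36, -1, 0],
    [0.36, -1, 0],
    [0.36, -1, 0],
    [0.36, -1, 0],
    [0.36, -1, 0],
  ],
  turn=[
    [0, 0, 0],
    [0, 0, 0],
    [0, 0, 0],
    [0, 0, 0],
    [0, 0, 0],
  ],
  jaw=[0.6, 0.6, 0.6, 0.6, 0.6],
)

```text
time_s: 1.98
eef_pos: [0.4889, 0.2061, 0.2661]
eef_rot: [-0.0, 1.0, 0.002, -0.001]
wrist_force: [-1.3, -0.4, -1.1]
opening: 0.598
grasp_force: 0.0
```

Run:
```python
from h import *
o=get_obs();im=camera('wrist');C=cam('wrist',o)
p={'pawn':(.630,.2265,.058),'bishop':(.5655,.2285,.096),'king':(.498,.225,.118),'rook':(.436,.221,.072)}
v=im.copy()
for k,(x,y,h) in p.items():
    q=proj(C,[[x,y,.013],[x,y,.005+h]]);print(k,q.round(1).tolist())
    cv2.line(v,*[tuple(map(int,r.round())) for r in q],(255,0,0),1)
cv2.imwrite('pics/w0.png',im);cv2.imwrite('pics/w0v.png',v)
```

```text
pawn [[302.3, 55.6], [300.2, 48.0]]
bishop [[301.1, 106.8], [297.0, 105.7]]
king [[304.0, 156.3], [299.7, 171.0]]
rook [[307.0, 198.3], [305.4, 212.1]]
```

View pics/w0v.png

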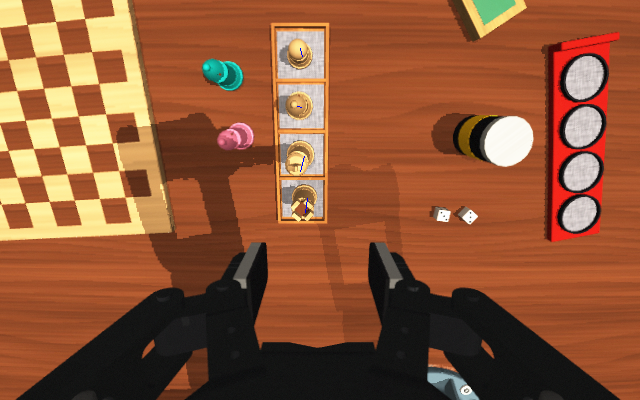

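The wrist view shows the tray at (300,125), with the king's foot near (300,153) and the bishop's near (300,105). The gripper is open in front, and the look-alikes are at (222,73) and (235,135). I'll enlarge it to fix the foot positions.

Run:
```python
from h import *
o=get_obs();im=cv2.imread('pics/w0.png');C=cam('wrist',o)
h=cv2.cvtColor(im,cv2.COLOR_BGR2HSV)
cv2.imwrite('pics/w0c.png',cv2.resize(im[15:230,262:340],(290,800)[::1],interpolation=2)[:600] if 0 else cv2.resize(im[80:230,265:335],(280*1,600),interpolation=2))
g=((h[...,1]<90)&(h[...,2]>70)).astype(np.uint8);g[:,:545]=0
for c in cv2.findContours(g,cv2.RETR_EXTERNAL,2)[0]:
    if cv2.contourArea(c)>200:e=cv2.fitEllipse(cv2.convexHull(c));print('seat',np.round(e[0],1),onz(C,[e[0]],.0155)[0,:2].round(4))
t=np.array([[271,23],[329,24],[327,222],[278,221]]);print(onz(C,t,.014)[:,:2].round(4))
```

```text
seat [579.  213.8] [ 0.4144 -0.1941]
seat [580.9 171.8] [ 0.4794 -0.1808]
seat [582.7 126.4] [ 0.5442 -0.1675]
seat [584.2  77.2] [ 0.6092 -0.1544]
[[0.6685 0.2659]
 [0.6676 0.192 ]
 [0.3995 0.191 ]
 [0.4007 0.2649]]
```

View pics/w0c.png

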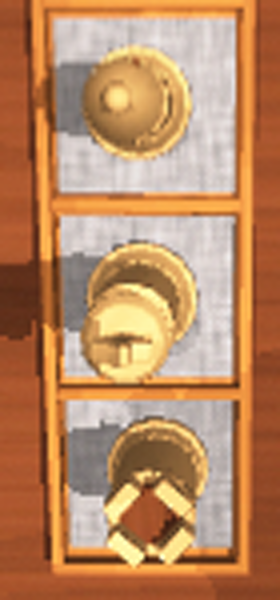

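The crop shows the bishop's foot centred at (299,105.5), the king's at (300.5,154) and the rook's at (304.5,197), in full-image pixels.

Run:
```python
from h import *
o=get_obs();C=cam('wrist',o)
print(onz(C,[[300,53.5],[299,105.5],[300.5,153.7],[304.5,197]],.013)[:,:2].round(4))
# heads: bishop ball, king cross, rook top
print(onz(C,[[265+118/4,80+96/4]],.098)[0].round(4),onz(C,[[265+123/4,80+345/4]],.118)[0].round(4),onz(C,[[265+150/4,80+518/4]],.077)[0].round(4))
```

```text
[[0.6327 0.2293]
 [0.5674 0.2313]
 [0.5019 0.2299]
 [0.4382 0.2247]]
[0.5676 0.2313 0.098 ] [0.5024 0.2295 0.118 ] [0.4397 0.2246 0.077 ]
```

arm_command(
  dp=[
    [0.048, -0.09, 0.1],
    [0.048, -0.09, 0.3],
    [0.048, -0.09, 0.4],
    [0.048, -0.09, 0.4],
  ],
  turn=[
    [0, 0, 0],
    [0, 0, 0],
    [0, 0, 0],
    [0, 0, 0],
  ],
  jaw=[0.6, 0.6, 0.6, 0.6],
)

```text
time_s: 2.52
eef_pos: [0.4991, 0.2237, 0.1647]
eef_rot: [0.001, 1.0, -0.001, -0.003]
wrist_force: [-0.4, 0.7, -0.3]
opening: 0.599
grasp_force: 0.0
```

arm_command(
  dp=[
    [0.008, -0.018, 0.0],
    [0.008, -0.018, 0.15],
    [0.008, -0.018, 0.3],
    [0.008, -0.018, 0.435],
    [0.008, -0.018, 0.435],
  ],
  turn=[
    [0, 0, 0],
    [0, 0, 0],
    [0, 0, 0],
    [0, 0, 0],
    [0, 0, 0],
  ],
  jaw=[0.6, 0.6, 0.6, 0.6, 0.6],
)

```text
time_s: 3.15
eef_pos: [0.5021, 0.2295, 0.0575]
eef_rot: [0.0, 1.0, -0.0, -0.001]
wrist_force: [-0.6, -0.0, 0.8]
opening: 0.602
grasp_force: 0.0
```

arm_command(
  dp=[
    [0, 0, 0.01],
    [0, 0, 0.01],
    [0, 0, 0.01],
    [0, 0, 0.01],
    [0, 0, 0.01],
  ],
  turn=[
    [0, 0, 0],
    [0, 0, 0],
    [0, 0, 0],
    [0, 0, 0],
    [0, 0, 0],
  ],
  jaw=[0.45, 0.35, 0.2, 0, 0],
)

```text
time_s: 3.78
eef_pos: [0.5049, 0.2305, 0.058]
eef_rot: [-0.001, 1.0, 0.0, 0.002]
wrist_force: [-1.1, 0.6, 6.2]
opening: 0.242
grasp_force: 58.5
```

The opening of 0.242 (about 20 mm) looks small for a 28 mm barrel, so I'll check.

Run:
```python
from h import *
o=get_obs();print(o['eef_pos'],o['opening'],o['grasp_force'],o['wrist_force'])
w=camera('wrist');s=camera('scene')
cv2.imwrite('pics/g1.png',np.hstack([cv2.resize(w[100:350,200:420],(400,455)),cv2.resize(s[150:350,320:480],(364,455),interpolation=2)]))
```

```text
[0.50486193 0.23052481 0.0580243 ] 0.2424239566038269 58.50948580846307 [-1.12518836  0.55432334  6.18291238]
```

View pics/g1.png

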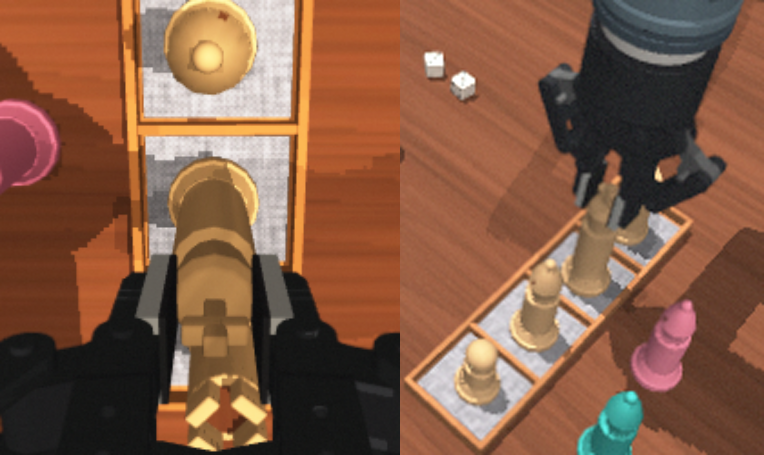

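The king is held, but at crown level. I'll reopen, go 4–5 mm lower and regrip on the barrel.

arm_command(
  dp=[
    [0, 0, 0],
    [0, 0, 0],
    [-0.008, 0, 0.0],
    [-0.01, 0, 0.01],
    [-0.01, 0, 0.01],
  ],
  turn=[
    [0, 0, 0],
    [0, 0, 0],
    [0, 0, 0],
    [0, 0, 0],
    [0, 0, 0],
  ],
  jaw=[0.35, 0.5, 0.5, 0.5, 0.5],
)

```text
time_s: 4.5
eef_pos: [0.5002, 0.2298, 0.0529]
eef_rot: [0.0, 1.0, -0.0, -0.0]
wrist_force: [-0.5, -0.4, -0.7]
opening: 0.499
grasp_force: 0.0
```

arm_command(
  dp=[
    [0, 0, 0],
    [0, 0, 0],
    [0, 0, 0],
    [0, 0, 0],
  ],
  turn=[
    [0, 0, 0],
    [0, 0, 0],
    [0, 0, 0],
    [0, 0, 0],
  ],
  jaw=[0.4, 0.3, 0.1, 0],
)

```text
time_s: 5.0
eef_pos: [0.5009, 0.2301, 0.0536]
eef_rot: [-0.0, 1.0, -0.0, 0.0]
wrist_force: [-0.5, 0.6, 2.6]
opening: 0.257
grasp_force: 58.7
```

arm_command(
  dp=[
    [0, 0, -0.05],
    [0, 0, -0.2],
    [0, 0, -0.4],
    [0, 0, -0.6],
    [0, 0, -0.7],
  ],
  turn=[
    [0, 0, 0],
    [0, 0, 0],
    [0, 0, 0],
    [0, 0, 0],
    [0, 0, 0],
  ],
  jaw=[0, 0, 0, 0, 0],
)

```text
time_s: 5.62
eef_pos: [0.5017, 0.2302, 0.2324]
eef_rot: [-0.0, 1.0, -0.0, 0.002]
wrist_force: [0.6, 0.5, -2.0]
opening: 0.262
grasp_force: 59.0
```

Run:
```python
from h import *
o=get_obs();print(o['eef_pos'],o['opening'],o['grasp_force'],o['wrist_force'])
w=camera('wrist');s=camera('scene')
cv2.imwrite('pics/g2.png',np.hstack([cv2.resize(w[100:350,200:420],(400,455)),cv2.resize(s[110:310,320:480],(364,455),interpolation=2)]))
```

```text
[0.50173412 0.23015662 0.23236771] 0.26218211497706534 58.9809438935481 [ 0.58031672  0.48675601 -1.97628463]
```

View pics/g2.png

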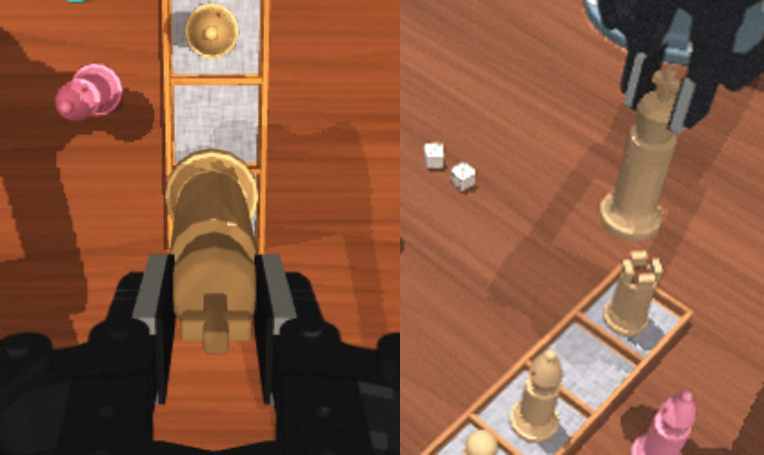

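The king hangs upright and centred in the grip, with its foot at about (316,208) in the wrist image. Next I'll work out its offset from the tool and the transfer.

```bash
cat >> h.py <<'E'
def plan(x,y,z,yaw_deg):
    o=get_obs();q=np.array(o['eef_rot']);R=Ro.from_quat(q[[1,2,3,0]]);Y=np.deg2rad(yaw_deg)
    d=R.inv().apply(np.array([x,y,z])-o['eef_pos'])/.25
    T=Ro.from_matrix(np.array([[np.cos(Y),np.sin(Y),0],[np.sin(Y),-np.cos(Y),0],[0,0,-1]]))
    print('t',o['time_s'],'pos',np.round(o['eef_pos'],4),'dp',d.round(3),'turn',np.rad2deg((R.inv()*T).as_rotvec()).round(2)/30)
E
python3 - <<'E'
from h import *
o=get_obs();C=cam('wrist',o)
print(onz(C,[[316.1,207.7]],o['eef_pos'][2]-.0405)[0]-o['eef_pos'])
plan(.6083,-.154,.232,11.6)
E
```

```text
[ 0.00096435  0.00094699 -0.0405    ]
t 5.725 pos [0.5025 0.2304 0.2325] dp [0.423 1.538 0.003] turn [-0.00133333 -0.01366667 -0.38666667]
```

arm_command(
  dp=[
    [0.03, 0.12, 0],
    [0.1, 0.35, 0],
    [0.16, 0.58, 0],
    [0.2, 0.75, 0],
    [0.21, 0.78, 0],
  ],
  turn=[
    [0, 0, 0],
    [0, 0, 0],
    [0, 0, 0],
    [0, 0, 0],
    [0, 0, 0],
  ],
  jaw=[0, 0, 0, 0, 0],
)

```text
time_s: 6.35
eef_pos: [0.5525, 0.0323, 0.2264]
eef_rot: [0.0, 1.0, -0.002, -0.001]
wrist_force: [0.2, -0.4, -0.8]
opening: 0.256
grasp_force: 59.1
```

arm_command(
  dp=[
    [0.05, 0.2, 0],
    [0.1, 0.42, 0],
    [0.17, 0.64, 0],
    [0.21, 0.76, 0],
    [0.21, 0.76, 0],
  ],
  turn=[
    [0, 0, -0.1],
    [0, 0, -0.2],
    [0, 0, -0.3],
    [0, 0, -0.387],
    [0, 0, -0.387],
  ],
  jaw=[0, 0, 0, 0, 0],
)

```text
time_s: 6.98
eef_pos: [0.6052, -0.1562, 0.2264]
eef_rot: [-0.001, 0.995, 0.1, -0.001]
wrist_force: [0.3, -0.0, -1.7]
opening: 0.262
grasp_force: 59.2
```

```bash
python3 -c "
from h import *
plan(.6083,-.154,.066,11.6)"
```

```text
t 6.975 pos [ 0.6052 -0.1562  0.2264] dp [ 0.015 -0.005  0.642] turn [-0.003       0.00366667 -0.004     ]
```

arm_command(
  dp=[
    [0.013, -0.006, 0.1],
    [0.013, -0.006, 0.3],
    [0.013, -0.006, 0.5],
    [0.013, -0.006, 0.6],
    [0.013, -0.006, 0.63],
  ],
  turn=[
    [0, 0, 0],
    [0, 0, 0],
    [0, 0, 0],
    [0, 0, 0],
    [0, 0, 0],
  ],
  jaw=[0, 0, 0, 0, 0],
)

```text
time_s: 7.6
eef_pos: [0.6064, -0.1502, 0.068]
eef_rot: [-0.002, 0.995, 0.102, -0.002]
wrist_force: [0.0, 0.1, -1.0]
opening: 0.261
grasp_force: 59.2
```

Run:
```python
from h import *
plan(.6083,-.154,.0635,11.6);o=get_obs();print(o['wrist_force'],o['grasp_force'])
w=camera('wrist')
cv2.imwrite('pics/p1.png',cv2.resize(w[60:360,160:480],(640,600)))
```

```text
t 7.6 pos [ 0.6064 -0.1502  0.068 ] dp [0.004 0.017 0.018] turn [-0.00666667  0.00766667  0.00233333]
[ 0.04434544  0.08533365 -0.95494554] 59.182535524014384
```

View pics/p1.png

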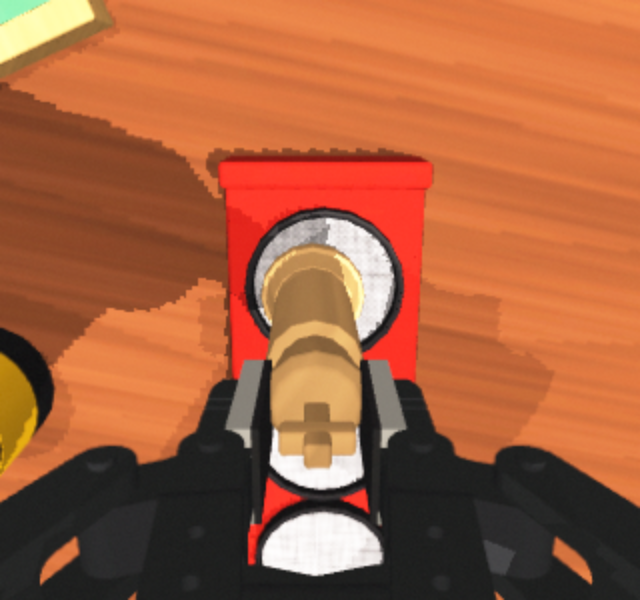

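The king hovers over seat 1. Its foot is at (313,295) in the crop and the seat centre at (325,283), so I need about 4–5 mm right and 3–4 mm forward.

arm_command(
  dp=[
    [0.014, 0.018, 0],
    [0.014, 0.018, 0.006],
    [0.014, 0.018, 0.012],
    [0.014, 0.018, 0.016],
    [0.014, 0.018, 0.018],
  ],
  turn=[
    [0, 0, 0],
    [0, 0, 0],
    [0, 0, 0],
    [0, 0, 0],
    [0, 0, 0],
  ],
  jaw=[0, 0, 0, 0, 0],
)

```text
time_s: 8.28
eef_pos: [0.6127, -0.1567, 0.0663]
eef_rot: [-0.0, 0.995, 0.101, 0.0]
wrist_force: [-0.0, -0.2, -0.0]
opening: 0.264
grasp_force: 59.2
```

arm_command(
  dp=[
    [-0.009, -0.008, 0.004],
    [-0.009, -0.008, 0.008],
    [-0.009, -0.008, 0.012],
    [-0.009, -0.008, 0.012],
  ],
  turn=[
    [0, 0, 0],
    [0, 0, 0],
    [0, 0, 0],
    [0, 0, 0],
  ],
  jaw=[0, 0, 0, 0],
)

```text
time_s: 8.78
eef_pos: [0.611, -0.1551, 0.0648]
eef_rot: [0.0, 0.995, 0.101, 0.001]
wrist_force: [-1.8, 1.7, 7.2]
opening: 0.26
grasp_force: 60.0
```

Contact with the seat floor at 7 N. Releasing.

arm_command(
  dp=[
    [0, 0, 0],
    [0, 0, 0],
    [0, 0, 0],
    [0, 0, -0.1],
    [0, 0, -0.3],
  ],
  turn=[
    [0, 0, 0],
    [0, 0, 0],
    [0, 0, 0],
    [0, 0, 0],
    [0, 0, 0],
  ],
  jaw=[0.35, 0.5, 0.6, 0.6, 0.6],
)

```text
time_s: 9.4
eef_pos: [0.608, -0.1543, 0.136]
eef_rot: [-0.002, 0.995, 0.101, -0.003]
wrist_force: [0.5, -0.5, 0.4]
opening: 0.604
grasp_force: 0.0
```

arm_command(
  dp=[
    [0, 0, -0.3],
    [0, 0, -0.45],
    [0, 0, -0.45],
  ],
  turn=[
    [0, 0, 0],
    [0, 0, 0],
    [0, 0, 0],
  ],
  jaw=[0.6, 0.6, 0.6],
)

```text
time_s: 9.78
eef_pos: [0.6128, -0.1564, 0.2568]
eef_rot: [0.003, 0.995, 0.101, 0.004]
wrist_force: [-0.1, -0.8, -1.0]
opening: 0.603
grasp_force: 0.0
```

Run:
```python
from h import *
plan(.567,.230,.25,0)
t=camera('top');s=camera('scene')
cv2.imwrite('pics/k1.png',np.hstack([cv2.resize(t[130:280,370:460],(360,600)),cv2.resize(s[110:230,185:315],(433,400))[:, :433] if 0 else cv2.copyMakeBorder(cv2.resize(s[110:230,185:315],(433,400)),0,200,0,0,0)]))
```

```text
t 9.775 pos [ 0.6128 -0.1564  0.2568] dp [ 0.131 -1.551  0.019] turn [ 0.01  -0.017  0.387]
```

View pics/k1.png

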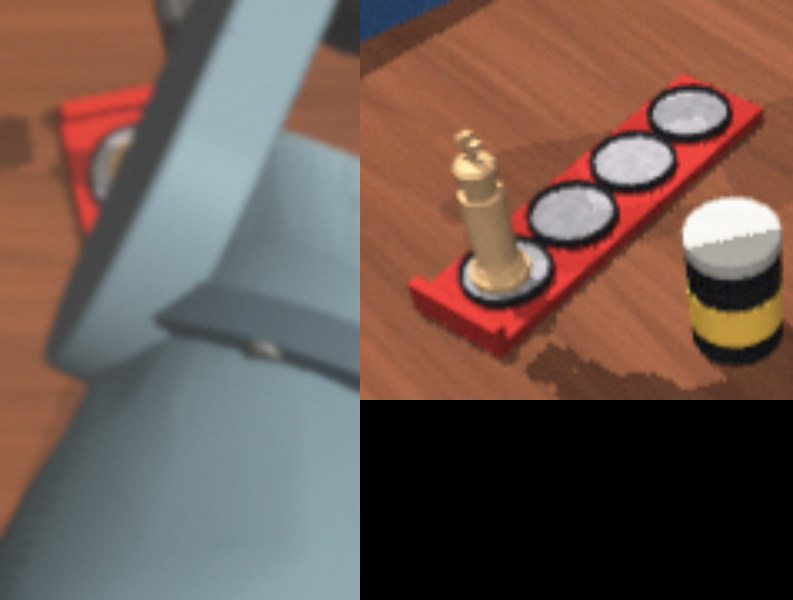

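King stands upright inside seat 1: foot at (500,268) against the seat centre (507,270) in the crop, only a few mm off. Now the bishop.

arm_command(
  dp=[
    [0.02, -0.25, 0],
    [0.04, -0.5, 0],
    [0.06, -0.75, 0],
    [0.07, -0.85, 0],
    [0.07, -0.85, 0],
  ],
  turn=[
    [0, 0, 0.1],
    [0, 0, 0.2],
    [0, 0, 0.3],
    [0, 0, 0.387],
    [0, 0, 0.387],
  ],
  jaw=[0.6, 0.6, 0.6, 0.6, 0.6],
)

```text
time_s: 10.5
eef_pos: [0.583, 0.0587, 0.2484]
eef_rot: [-0.0, 1.0, 0.002, -0.002]
wrist_force: [0.1, 0.4, -0.8]
opening: 0.597
grasp_force: 0.0
```

```bash
python3 -c "
from h import *
plan(.567,.230,.25,0)"
```

```text
t 10.5 pos [0.583  0.0587 0.2484] dp [-0.062 -0.686 -0.006] turn [-0.001       0.00766667  0.00633333]
```

arm_command(
  dp=[
    [-0.02, -0.23, 0],
    [-0.04, -0.46, 0],
    [-0.062, -0.69, 0],
    [-0.062, -0.69, 0.2],
    [-0.062, -0.69, 0.4],
  ],
  turn=[
    [0, 0, 0],
    [0, 0, 0],
    [0, 0, 0],
    [0, 0, 0],
    [0, 0, 0],
  ],
  jaw=[0.6, 0.6, 0.6, 0.6, 0.6],
)

```text
time_s: 11.12
eef_pos: [0.5689, 0.2286, 0.1484]
eef_rot: [0.0, 1.0, 0.001, -0.0]
wrist_force: [-0.8, -1.5, -0.4]
opening: 0.6
grasp_force: 0.0
```

```bash
python3 -c "
from h import *
plan(.567,.230,.035,0)"
```

```text
t 11.125 pos [0.5689 0.2286 0.1484] dp [-0.007 -0.006  0.454] turn [0.00133333 0.001      0.00233333]
```

arm_command(
  dp=[
    [-0.006, -0.006, 0.1],
    [-0.006, -0.006, 0.25],
    [-0.006, -0.006, 0.38],
    [-0.006, -0.006, 0.455],
    [-0.006, -0.006, 0.455],
  ],
  turn=[
    [0, 0, 0],
    [0, 0, 0],
    [0, 0, 0],
    [0, 0, 0],
    [0, 0, 0],
  ],
  jaw=[0.6, 0.6, 0.55, 0.5, 0.5],
)

```text
time_s: 11.75
eef_pos: [0.5661, 0.2294, 0.0348]
eef_rot: [0.0, 1.0, -0.0, -0.002]
wrist_force: [0.4, 0.2, -0.3]
opening: 0.498
grasp_force: 0.0
```

arm_command(
  dp=[
    [0, 0, 0],
    [0, 0, 0],
    [0, 0, 0],
    [0, 0, 0],
    [0, 0, 0],
  ],
  turn=[
    [0, 0, 0],
    [0, 0, 0],
    [0, 0, 0],
    [0, 0, 0],
    [0, 0, 0],
  ],
  jaw=[0.4, 0.3, 0.1, 0, 0],
)

```text
time_s: 12.38
eef_pos: [0.5689, 0.2311, 0.0387]
eef_rot: [-0.0, 1.0, 0.0, 0.002]
wrist_force: [0.2, 1.9, 6.5]
opening: 0.215
grasp_force: 57.0
```

arm_command(
  dp=[
    [0, 0, -0.05],
    [0, 0, -0.2],
    [0, 0, -0.4],
    [0, 0, -0.6],
    [0, 0, -0.7],
  ],
  turn=[
    [0, 0, 0],
    [0, 0, 0],
    [0, 0, 0],
    [0, 0, 0],
    [0, 0, 0],
  ],
  jaw=[0, 0, 0, 0, 0],
)

```text
time_s: 13.0
eef_pos: [0.5687, 0.2308, 0.2163]
eef_rot: [-0.0, 1.0, 0.0, 0.002]
wrist_force: [0.4, 0.2, -1.1]
opening: 0.218
grasp_force: 56.4
```

Run:
```python
from h import *
plan(.5433,-.1672,.21,11.6);o=get_obs();print(o['opening'],o['grasp_force'])
C=cam('wrist',o);w=camera('wrist')
print(proj(C,[o['eef_pos']+np.array([0,0,-.0337+.008])]))
cv2.imwrite('pics/b1.png',cv2.resize(w[100:350,200:420],(528,600)))
```

```text
t 13.0 pos [0.5687 0.2308 0.2163] dp [-0.102  1.592  0.023] turn [-0.00066667 -0.009      -0.38666667]
0.21758921623279354 56.35801573167555
[[317.29639421 215.07397036]]
```

View pics/b1.png

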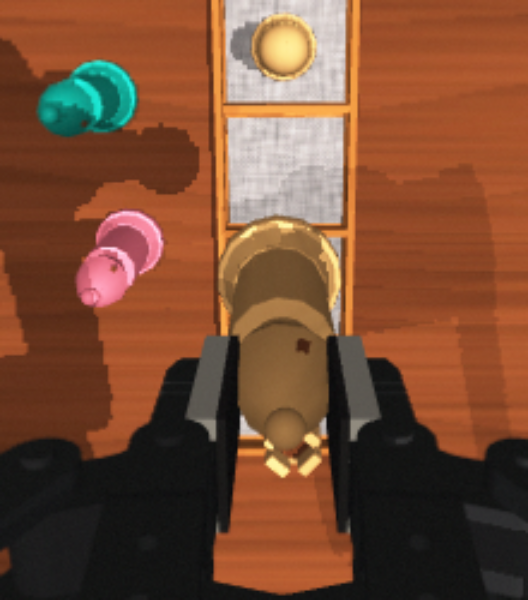

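The bishop is held upright; its foot centre at (316.6,215) matches the tool axis. Carrying it to seat 2.

arm_command(
  dp=[
    [-0.01, 0.12, 0],
    [-0.02, 0.35, 0],
    [-0.04, 0.58, 0],
    [-0.05, 0.75, 0],
    [-0.05, 0.8, 0],
  ],
  turn=[
    [0, 0, 0],
    [0, 0, 0],
    [0, 0, 0],
    [0, 0, 0],
    [0, 0, 0],
  ],
  jaw=[0, 0, 0, 0, 0],
)

```text
time_s: 13.68
eef_pos: [0.5543, 0.0282, 0.2114]
eef_rot: [0.0, 1.0, -0.002, -0.001]
wrist_force: [-0.7, 1.0, -1.0]
opening: 0.22
grasp_force: 56.4
```

arm_command(
  dp=[
    [-0.01, 0.2, 0],
    [-0.02, 0.42, 0],
    [-0.04, 0.64, 0],
    [-0.05, 0.79, 0],
    [-0.05, 0.79, 0],
  ],
  turn=[
    [0, 0, -0.1],
    [0, 0, -0.2],
    [0, 0, -0.3],
    [0, 0, -0.387],
    [0, 0, -0.387],
  ],
  jaw=[0, 0, 0, 0, 0],
)

```text
time_s: 14.3
eef_pos: [0.5422, -0.1687, 0.2114]
eef_rot: [-0.0, 0.995, 0.1, -0.0]
wrist_force: [0.8, -0.8, -0.5]
opening: 0.218
grasp_force: 56.5
```

```bash
python3 -c "
from h import *
plan(.5433,-.1672,.055,11.6)"
```

```text
t 14.3 pos [ 0.5422 -0.1687  0.2114] dp [ 0.006 -0.005  0.626] turn [-0.001       0.00133333 -0.00533333]
```

arm_command(
  dp=[
    [0.004, -0.004, 0.1],
    [0.004, -0.004, 0.3],
    [0.004, -0.004, 0.48],
    [0.004, -0.004, 0.6],
    [0.004, -0.004, 0.62],
  ],
  turn=[
    [0, 0, 0],
    [0, 0, 0],
    [0, 0, 0],
    [0, 0, 0],
    [0, 0, 0],
  ],
  jaw=[0, 0, 0, 0, 0],
)

```text
time_s: 14.92
eef_pos: [0.5415, -0.1631, 0.0544]
eef_rot: [-0.002, 0.995, 0.102, -0.002]
wrist_force: [-0.1, 0.4, -0.7]
opening: 0.219
grasp_force: 56.5
```

arm_command(
  dp=[
    [0, 0, 0],
    [0, 0, 0],
  ],
  turn=[
    [0, 0, 0],
    [0, 0, 0],
  ],
  jaw=[0, 0],
)

```text
time_s: 15.18
eef_pos: [0.5447, -0.166, 0.0589]
eef_rot: [0.001, 0.995, 0.101, 0.001]
wrist_force: [0.3, 0.1, 0.3]
opening: 0.213
grasp_force: 56.5
```

```bash
python3 -c "
from h import *
plan(.5433,-.1672,.0487,11.6)"
```

```text
t 15.175 pos [ 0.5447 -0.166   0.0589] dp [-0.006  0.003  0.041] turn [ 0.00366667 -0.00466667  0.001     ]
```

arm_command(
  dp=[
    [-0.004, 0.003, 0.01],
    [-0.004, 0.003, 0.02],
    [-0.004, 0.003, 0.028],
    [-0.004, 0.003, 0.034],
    [-0.004, 0.003, 0.034],
  ],
  turn=[
    [0, 0, 0],
    [0, 0, 0],
    [0, 0, 0],
    [0, 0, 0],
    [0, 0, 0],
  ],
  jaw=[0, 0, 0, 0, 0],
)

```text
time_s: 15.8
eef_pos: [0.5433, -0.1669, 0.0498]
eef_rot: [0.0, 0.995, 0.101, 0.001]
wrist_force: [-2.0, 1.8, 7.3]
opening: 0.218
grasp_force: 58.5
```

Floor contact at the expected height. Releasing the bishop.

arm_command(
  dp=[
    [0, 0, 0],
    [0, 0, 0],
    [0, 0, 0],
    [0, 0, -0.1],
    [0, 0, -0.3],
  ],
  turn=[
    [0, 0, 0],
    [0, 0, 0],
    [0, 0, 0],
    [0, 0, 0],
    [0, 0, 0],
  ],
  jaw=[0.35, 0.5, 0.6, 0.6, 0.6],
)

```text
time_s: 16.42
eef_pos: [0.5404, -0.1657, 0.1217]
eef_rot: [-0.002, 0.995, 0.101, -0.002]
wrist_force: [0.9, -0.6, -0.0]
opening: 0.6
grasp_force: 0.0
```

arm_command(
  dp=[
    [0, 0, -0.3],
    [0, 0, -0.45],
    [0, 0, -0.45],
  ],
  turn=[
    [0, 0, 0],
    [0, 0, 0],
    [0, 0, 0],
  ],
  jaw=[0.6, 0.6, 0.6],
)

```text
time_s: 16.8
eef_pos: [0.5451, -0.1682, 0.2415]
eef_rot: [0.003, 0.995, 0.101, 0.004]
wrist_force: [-0.3, -0.2, -0.4]
opening: 0.596
grasp_force: 0.0
```

Run:
```python
from h import *
plan(.438,.2245,.24,0)
w=camera('wrist');s=camera('scene')
cv2.imwrite('pics/b2.png',np.hstack([cv2.resize(w[20:320,220:420],(400,600)),cv2.copyMakeBorder(cv2.resize(s[110:230,185:315],(400,370)),0,230,0,0,0)]))
```

```text
t 16.8 pos [ 0.5451 -0.1682  0.2415] dp [-0.104 -1.625 -0.005] turn [ 0.01066667 -0.01533333  0.387     ]
```

View pics/b2.png

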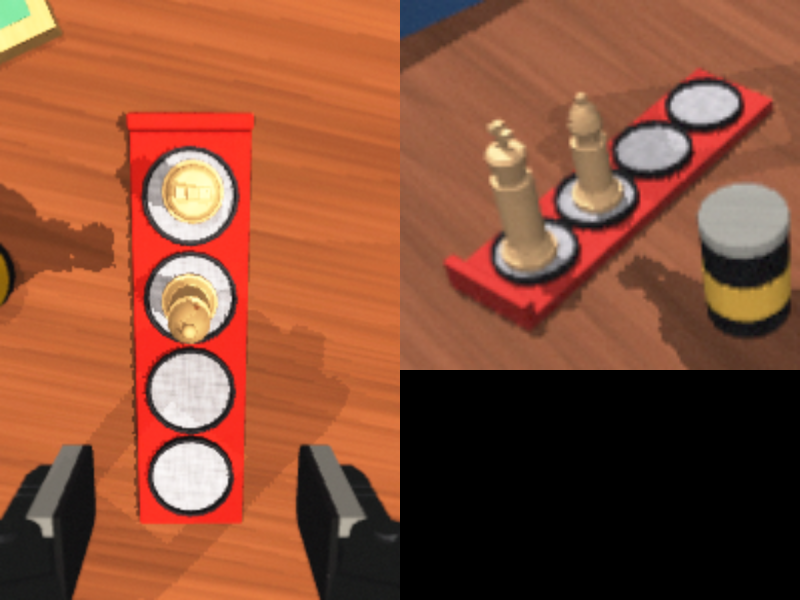

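Both stand well centred: king at (191,192) in seat (190,195), bishop foot at (190,298) in seat (190,297). The tin hasn't moved. Now the rook.

arm_command(
  dp=[
    [-0.01, -0.25, 0],
    [-0.03, -0.5, 0],
    [-0.05, -0.75, 0],
    [-0.06, -0.85, 0],
    [-0.06, -0.85, 0],
  ],
  turn=[
    [0, 0, 0.1],
    [0, 0, 0.2],
    [0, 0, 0.3],
    [0, 0, 0.387],
    [0, 0, 0.387],
  ],
  jaw=[0.6, 0.6, 0.6, 0.6, 0.6],
)

```text
time_s: 17.52
eef_pos: [0.4834, 0.0401, 0.2341]
eef_rot: [-0.0, 1.0, 0.002, -0.002]
wrist_force: [0.4, -0.2, 0.9]
opening: 0.601
grasp_force: 0.0
```

```bash
python3 -c "
from h import *
plan(.438,.2245,.14,0)"
```

```text
t 17.525 pos [0.4834 0.0401 0.2341] dp [-0.178 -0.738  0.377] turn [-0.001       0.00666667  0.00633333]
```

arm_command(
  dp=[
    [-0.06, -0.23, 0],
    [-0.12, -0.46, 0],
    [-0.18, -0.69, 0],
    [-0.18, -0.745, 0.2],
    [-0.18, -0.745, 0.38],
  ],
  turn=[
    [0, 0, 0],
    [0, 0, 0],
    [0, 0, 0],
    [0, 0, 0],
    [0, 0, 0],
  ],
  jaw=[0.6, 0.6, 0.6, 0.6, 0.6],
)

```text
time_s: 18.15
eef_pos: [0.4399, 0.2249, 0.1387]
eef_rot: [0.0, 1.0, 0.001, -0.0]
wrist_force: [0.3, 0.3, -0.7]
opening: 0.599
grasp_force: 0.0
```

```bash
python3 -c "
from h import *
plan(.4385,.2245,.032,0)"
```

```text
t 18.15 pos [0.4399 0.2249 0.1387] dp [-0.005  0.001  0.427] turn [0.001      0.00133333 0.00433333]
```

arm_command(
  dp=[
    [-0.004, 0, 0.1],
    [-0.004, 0, 0.25],
    [-0.004, 0, 0.36],
    [-0.004, 0, 0.425],
    [-0.004, 0, 0.425],
  ],
  turn=[
    [0, 0, 0],
    [0, 0, 0],
    [0, 0, 0],
    [0, 0, 0],
    [0, 0, 0],
  ],
  jaw=[0.6, 0.6, 0.6, 0.55, 0.5],
)

```text
time_s: 18.77
eef_pos: [0.4381, 0.2237, 0.0332]
eef_rot: [0.0, 1.0, -0.0, -0.002]
wrist_force: [-0.1, -0.1, -0.8]
opening: 0.51
grasp_force: 0.0
```

arm_command(
  dp=[
    [0, 0, 0],
    [0, 0, 0],
    [0, 0, 0],
    [0, 0, 0],
    [0, 0, 0],
  ],
  turn=[
    [0, 0, 0],
    [0, 0, 0],
    [0, 0, 0],
    [0, 0, 0],
    [0, 0, 0],
  ],
  jaw=[0.4, 0.3, 0.1, 0, 0],
)

```text
time_s: 19.4
eef_pos: [0.4405, 0.2252, 0.0363]
eef_rot: [-0.0, 1.0, 0.0, 0.002]
wrist_force: [0.8, 0.3, 6.2]
opening: 0.252
grasp_force: 58.5
```

arm_command(
  dp=[
    [0, 0, -0.05],
    [0, 0, -0.2],
    [0, 0, -0.4],
    [0, 0, -0.6],
    [0, 0, -0.7],
  ],
  turn=[
    [0, 0, 0],
    [0, 0, 0],
    [0, 0, 0],
    [0, 0, 0],
    [0, 0, 0],
  ],
  jaw=[0, 0, 0, 0, 0],
)

```text
time_s: 20.02
eef_pos: [0.4401, 0.225, 0.2138]
eef_rot: [-0.001, 1.0, 0.0, 0.002]
wrist_force: [0.4, 0.5, -1.5]
opening: 0.255
grasp_force: 58.8
```

Run:
```python
from h import *
plan(.4786,-.1805,.21,11.6);o=get_obs();print(o['opening'],o['grasp_force'])
C=cam('wrist',o);w=camera('wrist')
print(proj(C,[o['eef_pos']+np.array([0,0,-.0313+.008])]))
cv2.imwrite('pics/r1.png',cv2.resize(w[100:350,200:420],(528,600)))
```

```text
t 20.025 pos [0.4401 0.225  0.2138] dp [0.154 1.622 0.014] turn [-0.001      -0.00933333 -0.38633333]
0.25490661118653446 58.800769597291946
[[317.30212785 216.17058042]]
```

View pics/r1.png

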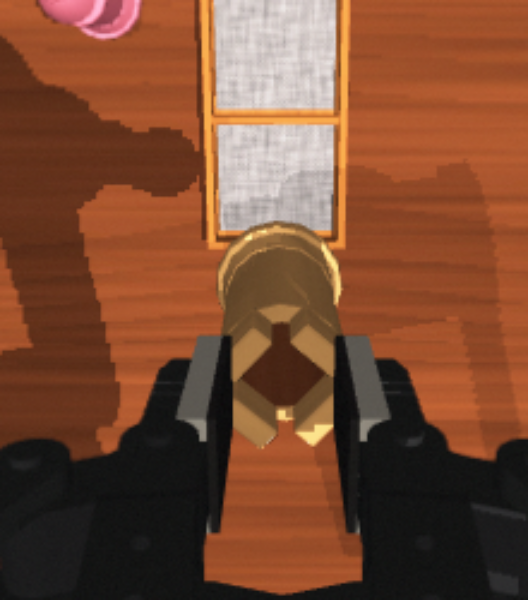

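Rook held upright; foot at (316.7,217.5) matches the tool axis within 1 mm. Carrying it to seat 3.

arm_command(
  dp=[
    [0.01, 0.12, 0],
    [0.03, 0.35, 0],
    [0.055, 0.58, 0],
    [0.07, 0.75, 0],
    [0.08, 0.82, 0],
  ],
  turn=[
    [0, 0, 0],
    [0, 0, 0],
    [0, 0, 0],
    [0, 0, 0],
    [0, 0, 0],
  ],
  jaw=[0, 0, 0, 0, 0],
)

```text
time_s: 20.7
eef_pos: [0.4585, 0.0175, 0.2095]
eef_rot: [0.0, 1.0, -0.001, -0.0]
wrist_force: [-0.0, -0.1, 0.3]
opening: 0.254
grasp_force: 58.9
```

arm_command(
  dp=[
    [0.02, 0.2, 0],
    [0.04, 0.42, 0],
    [0.06, 0.64, 0],
    [0.075, 0.8, 0],
    [0.075, 0.8, 0],
  ],
  turn=[
    [0, 0, -0.1],
    [0, 0, -0.2],
    [0, 0, -0.3],
    [0, 0, -0.387],
    [0, 0, -0.387],
  ],
  jaw=[0, 0, 0, 0, 0],
)

```text
time_s: 21.32
eef_pos: [0.4772, -0.1827, 0.2093]
eef_rot: [-0.0, 0.995, 0.099, -0.0]
wrist_force: [-0.6, -0.7, -0.5]
opening: 0.255
grasp_force: 59.0
```

```bash
python3 -c "
from h import *
plan(.4786,-.1805,.053,11.6)"
```

```text
t 21.325 pos [ 0.4772 -0.1827  0.2093] dp [ 0.008 -0.008  0.625] turn [-0.00033333  0.00166667 -0.00666667]
```

arm_command(
  dp=[
    [0.006, -0.006, 0.1],
    [0.006, -0.006, 0.3],
    [0.006, -0.006, 0.48],
    [0.006, -0.006, 0.6],
    [0.006, -0.006, 0.61],
  ],
  turn=[
    [0, 0, 0],
    [0, 0, 0],
    [0, 0, 0],
    [0, 0, 0],
    [0, 0, 0],
  ],
  jaw=[0, 0, 0, 0, 0],
)

```text
time_s: 21.95
eef_pos: [0.4767, -0.1761, 0.055]
eef_rot: [-0.002, 0.995, 0.101, -0.002]
wrist_force: [0.2, 0.8, -0.1]
opening: 0.255
grasp_force: 59.0
```

arm_command(
  dp=[
    [0, 0, 0],
    [0, 0, 0],
  ],
  turn=[
    [0, 0, 0],
    [0, 0, 0],
  ],
  jaw=[0, 0],
)

```text
time_s: 22.2
eef_pos: [0.4802, -0.1791, 0.059]
eef_rot: [0.001, 0.995, 0.101, 0.001]
wrist_force: [-0.1, 0.1, -1.2]
opening: 0.251
grasp_force: 59.0
```

```bash
python3 -c "
from h import *
plan(.4786,-.1805,.0463,11.6)"
```

```text
t 22.2 pos [ 0.4802 -0.1791  0.059 ] dp [-0.007  0.004  0.051] turn [ 0.004      -0.00433333  0.00066667]
```

arm_command(
  dp=[
    [-0.004, 0.004, 0.012],
    [-0.004, 0.004, 0.024],
    [-0.004, 0.004, 0.034],
    [-0.004, 0.004, 0.044],
    [-0.004, 0.004, 0.044],
  ],
  turn=[
    [0, 0, 0],
    [0, 0, 0],
    [0, 0, 0],
    [0, 0, 0],
    [0, 0, 0],
  ],
  jaw=[0, 0, 0, 0, 0],
)

```text
time_s: 22.82
eef_pos: [0.479, -0.18, 0.0474]
eef_rot: [0.0, 0.995, 0.101, 0.001]
wrist_force: [-1.3, 1.7, 9.2]
opening: 0.251
grasp_force: 62.4
```

Contact at the expected height again. Releasing the rook.

arm_command(
  dp=[
    [0, 0, 0],
    [0, 0, 0],
    [0, 0, 0],
    [0, 0, -0.1],
    [0, 0, -0.3],
  ],
  turn=[
    [0, 0, 0],
    [0, 0, 0],
    [0, 0, 0],
    [0, 0, 0],
    [0, 0, 0],
  ],
  jaw=[0.35, 0.5, 0.6, 0.6, 0.6],
)

```text
time_s: 23.45
eef_pos: [0.4762, -0.1786, 0.1198]
eef_rot: [-0.002, 0.995, 0.101, -0.002]
wrist_force: [0.1, -1.0, -0.4]
opening: 0.601
grasp_force: 0.0
```

arm_command(
  dp=[
    [0, 0, -0.3],
    [0, 0, -0.45],
    [0, 0, -0.45],
  ],
  turn=[
    [0, 0, 0],
    [0, 0, 0],
    [0, 0, 0],
  ],
  jaw=[0.6, 0.6, 0.6],
)

```text
time_s: 23.82
eef_pos: [0.4806, -0.1814, 0.2387]
eef_rot: [0.003, 0.995, 0.101, 0.004]
wrist_force: [1.2, -0.3, 0.0]
opening: 0.596
grasp_force: 0.0
```

```bash
python3 -c "
from h import *
plan(.632,.228,.22,0)"
```

```text
t 23.825 pos [ 0.4806 -0.1814  0.2387] dp [ 0.922 -1.483  0.071] turn [ 0.01133333 -0.01366667  0.387     ]
```

arm_command(
  dp=[
    [0.12, -0.2, 0],
    [0.25, -0.4, 0],
    [0.37, -0.6, 0],
    [0.48, -0.8, 0],
    [0.5, -0.8, 0],
  ],
  turn=[
    [0, 0, 0.1],
    [0, 0, 0.2],
    [0, 0, 0.3],
    [0, 0, 0.387],
    [0, 0, 0.387],
  ],
  jaw=[0.6, 0.6, 0.6, 0.6, 0.6],
)

```text
time_s: 24.45
eef_pos: [0.5599, 0.0451, 0.232]
eef_rot: [-0.001, 1.0, 0.002, -0.001]
wrist_force: [0.3, -1.3, -0.4]
opening: 0.599
grasp_force: 0.0
```

```bash
python3 -c "
from h import *
plan(.632,.228,.13,0)"
```

```text
t 24.45 pos [0.5599 0.0451 0.232 ] dp [ 0.293 -0.73   0.408] turn [-0.00233333  0.00466667  0.00933333]
```

arm_command(
  dp=[
    [0.09, -0.23, 0],
    [0.19, -0.46, 0],
    [0.285, -0.69, 0],
    [0.285, -0.735, 0.2],
    [0.285, -0.735, 0.4],
  ],
  turn=[
    [0, 0, 0],
    [0, 0, 0],
    [0, 0, 0],
    [0, 0, 0],
    [0, 0, 0],
  ],
  jaw=[0.6, 0.6, 0.6, 0.6, 0.6],
)

```text
time_s: 25.08
eef_pos: [0.6315, 0.2253, 0.1314]
eef_rot: [0.0, 1.0, 0.001, -0.0]
wrist_force: [1.0, 0.3, -0.7]
opening: 0.597
grasp_force: 0.0
```

```bash
python3 -c "
from h import *
plan(.632,.2285,.019,0)"
```

```text
t 25.075 pos [0.6315 0.2253 0.1314] dp [ 0.002 -0.013  0.45 ] turn [0.00066667 0.00066667 0.00333333]
```

arm_command(
  dp=[
    [0.002, -0.01, 0.1],
    [0.002, -0.01, 0.25],
    [0.002, -0.01, 0.36],
    [0.002, -0.01, 0.445],
    [0.002, -0.01, 0.445],
  ],
  turn=[
    [0, 0, 0],
    [0, 0, 0],
    [0, 0, 0],
    [0, 0, 0],
    [0, 0, 0],
  ],
  jaw=[0.6, 0.55, 0.5, 0.45, 0.45],
)

```text
time_s: 25.7
eef_pos: [0.6303, 0.2264, 0.0198]
eef_rot: [0.0, 1.0, -0.0, -0.002]
wrist_force: [-0.1, 0.0, -0.1]
opening: 0.451
grasp_force: 0.0
```

arm_command(
  dp=[
    [0, 0, 0],
    [0, 0, 0],
    [0, 0, 0],
    [0, 0, 0],
    [0, 0, 0],
  ],
  turn=[
    [0, 0, 0],
    [0, 0, 0],
    [0, 0, 0],
    [0, 0, 0],
    [0, 0, 0],
  ],
  jaw=[0.4, 0.3, 0.1, 0, 0],
)

```text
time_s: 26.32
eef_pos: [0.6335, 0.2282, 0.0244]
eef_rot: [-0.001, 1.0, 0.0, 0.002]
wrist_force: [0.0, 0.9, 5.8]
opening: 0.0
grasp_force: 3.1
```

The fingers closed fully, so something slipped. Looking.

Run:
```python
from h import *
o=get_obs();print(o['eef_pos'],o['opening'],o['grasp_force'],o['wrist_force'])
w=camera('wrist');s=camera('scene')
cv2.imwrite('pics/pw1.png',np.hstack([cv2.resize(w[100:350,200:420],(400,455)),cv2.resize(s[230:370,300:420],(390,455),interpolation=2)]))
```

```text
[0.63348457 0.22822585 0.02437179] 0.0004713665381706871 3.1300542131066322 [5.06420391e-03 8.83177212e-01 5.78512586e+00]
```

View pics/pw1.png

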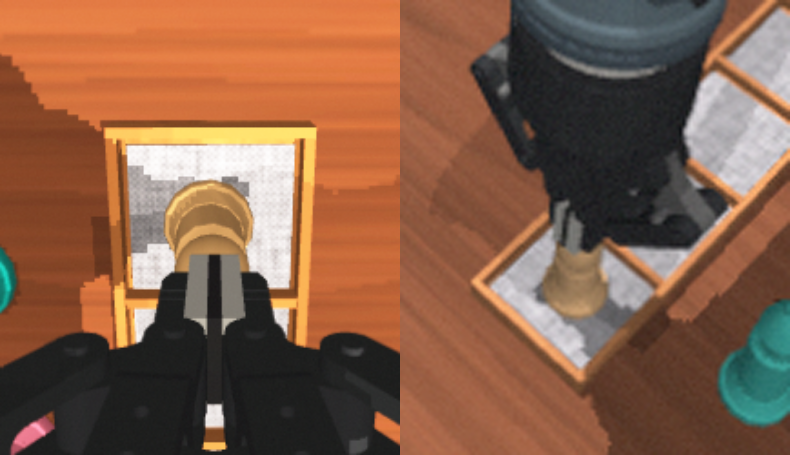

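Run:
```python
from h import *
o=get_obs();C=cam('wrist',o)
print('foot',onz(C,[[314.4,223.3]],.013)[0],'expected px pawn on axis',proj(C,[[*o['eef_pos'][:2],.013],[*o['eef_pos'][:2],.063]]),'tip',proj(C,[o['eef_pos'],o['eef_pos']+[0,0,.019]]))
```

```text
foot [0.63249092 0.23018728 0.013     ] expected px pawn on axis [[317.28465928 221.95149313]
 [317.18546731 255.6948933 ]] tip [[317.26640621 228.1580637 ]
 [317.23085573 240.24988207]]
```

The pawn is still upright on its spot, with its foot at about (.6325,.230). The fingers closed above or over its ball head, so the finger ends sit higher than I assumed. I'll reopen, go lower and regrip on the barrel.

arm_command(
  dp=[
    [0, 0, 0],
    [0, 0, 0],
    [0, 0, 0],
    [0, -0.004, 0],
    [0, -0.004, 0.01],
  ],
  turn=[
    [0, 0, 0],
    [0, 0, 0],
    [0, 0, 0],
    [0, 0, 0],
    [0, 0, 0],
  ],
  jaw=[0.2, 0.35, 0.45, 0.45, 0.45],
)

```text
time_s: 27.05
eef_pos: [0.6348, 0.2293, 0.0232]
eef_rot: [-0.001, 1.0, -0.0, 0.003]
wrist_force: [-0.3, 0.2, 18.1]
opening: 0.452
grasp_force: 8.8
```

Run:
```python
from h import *
plan(.6325,.229,.010,0)
o=get_obs();C=cam('wrist',o);w=camera('wrist')
ex,ey,ez=o['eef_pos']
print('wrist px of tip if at TCP+0/20/40, front edge:',[proj(C,[[ex+.011,ey,ez+k]])[0].round(0).tolist() for k in(0,.02,.04)])
cv2.imwrite('pics/pw2.png',np.hstack([cv2.resize(w[100:350,200:420],(400,455)),cv2.resize(camera('scene')[230:370,300:420],(390,455),interpolation=2)]))
```

```text
t 27.05 pos [0.6348 0.2293 0.0232] dp [-0.01   0.001  0.053] turn [-0.00266667 -0.011      -0.00033333]
wrist px of tip if at TCP+0/20/40, front edge: [[317.0, 212.0], [317.0, 223.0], [317.0, 237.0]]
```

View pics/pw2.png

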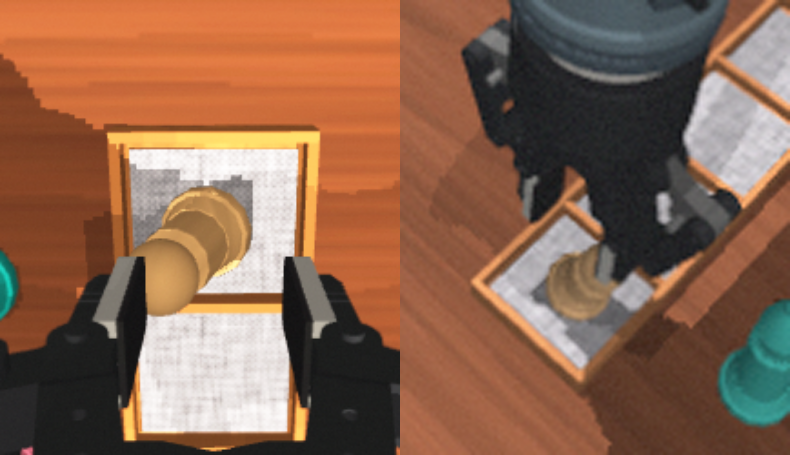

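The pawn now leans about 20° against the left pad, and the tool feels 18 N upward. All the evidence points to one cause. The finger ends show at row 242, and the openings on the 28, 26 and 30 mm barrels were consistently too small. So the pads sit about 20 mm behind (tool −x) the nominal TCP, and they pinched the edge of the pawn. I'll relieve the load upward gently first.

arm_command(
  dp=[
    [0, 0, -0.01],
    [0, 0, -0.02],
    [0, 0, -0.03],
  ],
  turn=[
    [0, 0, 0],
    [0, 0, 0],
    [0, 0, 0],
  ],
  jaw=[0.45, 0.45, 0.45],
)

```text
time_s: 27.52
eef_pos: [0.6315, 0.2284, 0.027]
eef_rot: [0.0, 1.0, -0.0, -0.001]
wrist_force: [0.0, -0.1, 0.8]
opening: 0.454
grasp_force: 0.0
```

```bash
cat > pm.py <<'E'
from h import *
def pawn(tag):
    o=get_obs();C=cam('wrist',o);w=camera('wrist');cv2.imwrite(f'pics/{tag}.png',w)
    h=cv2.cvtColor(w,cv2.COLOR_BGR2HSV)
    m=((h[...,0]>13)&(h[...,0]<30)&(h[...,1]>60)&(h[...,2]>60)).astype(np.uint8)
    m[:,:240]=0;m[:,400:]=0;m=cv2.morphologyEx(m,cv2.MORPH_OPEN,np.ones((5,5)))
    for c in cv2.findContours(m,cv2.RETR_EXTERNAL,2)[0]:
        if cv2.contourArea(c)>300:
            e=cv2.fitEllipse(c);x,y,ww,hh=cv2.boundingRect(c);print('blob',(x,y,ww,hh),'area',cv2.contourArea(c),'axis',np.round(e[1],0),'ang',round(e[2],1))
    print(o['time_s'],o['eef_pos'].round(4),o['wrist_force'].round(1),o['opening'],o['grasp_force'])
    return o,C,w
E
python3 -c "
from pm import *
pawn('pw3')"
```

```text
blob (281, 196, 74, 70) area 2833.5 axis [60. 73.] ang 172.4
blob (258, 166, 116, 75) area 1261.5 axis [ 302. 1319.] ang 0.0
27.525 [0.6315 0.2284 0.027 ] [ 0.  -0.1  0.8] 0.4536337543863394 0.0
```

Load gone. Checking the lean from the pawn's row profile.

Run:
```python
from h import *
for t in('pw3',):
    w=cv2.imread(f'pics/{t}.png');h=cv2.cvtColor(w,cv2.COLOR_BGR2HSV)
    m=((h[...,0]>13)&(h[...,0]<30)&(h[...,1]>60)&(h[...,2]>60))
    for r in range(192,290,6):
        s=''.join('#' if m[r,c] else ('.' if h[r,c,2]>60 else 'k') for c in range(256,384,2));print(r,s)
```

```text
192 ........................................................###.....
198 .......................####....######..................###......
204 ....................####################...............###......
210 ..................#######################..............###......
216 .................#########################.............###......
222 .................########################..............###......
228 ..................#######################..............###......
234 ...................####################................##.......
240 ........#..........####################................##.......
246 .........kkk......#####################...........kkk...........
252 kk......kkkk.......###################............kkkk......kkkk
258 k......kkkkk........#################.............kkkkk......kkk
264 ......kkkkkk.###########.#########################kkkkkk.......k
270 .....kkkkkkk......................................kkkkkkk.......
276 ....kkkkkkkk......................................kkkkkkkk......
282 kk...kkkkkkk.......................................kkkkkkk...kkk
288 kkkkkkkkkkk........................................kkkkkkkkkkkkk
```

The pawn righted itself: foot centre (314,220), head symmetric above at column 313. I'll rise clear, shift about +20 mm in x and come down around it.

arm_command(
  dp=[
    [0, 0, -0.1],
    [0, 0, -0.25],
    [0.04, -0.01, -0.25],
    [0.08, -0.01, -0.25],
    [0.08, -0.01, -0.25],
  ],
  turn=[
    [0, 0, 0],
    [0, 0, 0],
    [0, 0, 0],
    [0, 0, 0],
    [0, 0, 0],
  ],
  jaw=[0.45, 0.5, 0.6, 0.6, 0.6],
)

```text
time_s: 28.2
eef_pos: [0.6518, 0.2306, 0.088]
eef_rot: [0.0, 1.0, -0.0, -0.001]
wrist_force: [0.0, 0.3, 0.3]
opening: 0.599
grasp_force: 0.0
```

Run:
```python
from pm import *
o,C,w=pawn('pw4')
h=cv2.cvtColor(w,cv2.COLOR_BGR2HSV);m=((h[...,0]>13)&(h[...,0]<30)&(h[...,1]>60)&(h[...,2]>60))
for r in range(185,310,6):
    print(r,''.join('#' if m[r,c] else ('.' if h[r,c,2]>60 else 'k') for c in range(250,390,2)))
C0=None
print('tcp',proj(C,[o['eef_pos']]),'foot pred .632,.229',proj(C,[[.632,.229,.013],[.632,.229,.0515]]))
```

```text
blob (299, 198, 37, 54) area 1460.0 axis [35. 55.] ang 178.2
blob (300, 0, 32, 24) area 541.5 axis [28. 33.] ang 17.9
28.2 [0.6518 0.2306 0.088 ] [0.  0.3 0.3] 0.5988471085239625 0.0
185 ......................................................##..............
191 ......................................................#...............
197 ......................................................................
203 ...........................##############.............................
209 .........................##################...........................
215 ...............#.#.......###################..........................
221 ...............#.#.......##################...........................
227 .................#.........###############............#...............
233 ..............##.#.........###############............................
239 ...............#.#.........##############.............#...............
245 .....kkk.......#.............###########....................kkk.......
251 ....kkkkk......#####.################################.......kkkk......
257 ...kkkkkk......##...........................................kkkkkk....
263 .kkkkkkkk......##...........................................kkkkkkk...
269 kkkkkkkkk......##..........................................kkkkkkkkk..
275 kkkkkkkkk......##.#........................................kkkkkkkkkk.
281 kkkkkkkkk......##.#.........................................kkkkkkkkkk
287 kkkkkkkk........#...................................##.......kkkkkkkkk
293 kkkkkkk.........##..................................##.......kkkkkkkkk
299 kkkkkk..........##..................................##........kkkkkkkk
305 kkkkk...........##..................................##.........kkkkkkk
tcp [[317.26432121 228.16171952]] foot pred .632,.229 [[319.02504263 217.64812865]
 [319.32842933 234.5884312 ]]
```

arm_command(
  dp=[
    [0, 0, 0.07],
    [0, 0, 0.14],
    [0, 0, 0.21],
    [0, 0, 0.27],
    [0, 0, 0.27],
  ],
  turn=[
    [0, 0, 0],
    [0, 0, 0],
    [0, 0, 0],
    [0, 0, 0],
    [0, 0, 0],
  ],
  jaw=[0.6, 0.55, 0.5, 0.45, 0.45],
)

```text
time_s: 28.88
eef_pos: [0.6506, 0.2308, 0.0202]
eef_rot: [0.0, 1.0, -0.0, -0.002]
wrist_force: [0.0, -0.5, 0.2]
opening: 0.451
grasp_force: 0.0
```

arm_command(
  dp=[
    [0, 0, 0],
    [0, 0, 0],
    [0, 0, 0],
    [0, 0, 0],
    [0, 0, 0],
  ],
  turn=[
    [0, 0, 0],
    [0, 0, 0],
    [0, 0, 0],
    [0, 0, 0],
    [0, 0, 0],
  ],
  jaw=[0.4, 0.35, 0.3, 0.26, 0.26],
)

```text
time_s: 29.5
eef_pos: [0.6522, 0.2311, 0.0227]
eef_rot: [-0.0, 1.0, -0.0, 0.0]
wrist_force: [-0.3, -0.4, 0.1]
opening: 0.257
grasp_force: 0.0
```

arm_command(
  dp=[
    [0, 0, 0],
    [0, 0, 0],
    [0, 0, 0],
  ],
  turn=[
    [0, 0, 0],
    [0, 0, 0],
    [0, 0, 0],
  ],
  jaw=[0.22, 0.18, 0.15],
)

```text
time_s: 29.88
eef_pos: [0.6521, 0.2311, 0.0225]
eef_rot: [0.0, 1.0, -0.0, -0.0]
wrist_force: [-0.5, -0.1, 0.1]
opening: 0.149
grasp_force: 0.0
```

Run:
```python
from pm import *
o,C,w=pawn('pw5')
h=cv2.cvtColor(w,cv2.COLOR_BGR2HSV);m=((h[...,0]>13)&(h[...,0]<30)&(h[...,1]>60)&(h[...,2]>60))
for r in range(196,330,6):
    print(r,''.join('#' if m[r,c] else ('.' if h[r,c,2]>60 else 'k') for c in range(250,390,2)))
```

```text
blob (298, 225, 42, 76) area 1957.5 axis [38. 85.] ang 179.5
blob (344, 199, 33, 78) area 539.0 axis [ 295. 2115.] ang 34.8
29.875 [0.6521 0.2311 0.0225] [-0.5 -0.1  0.1] 0.14853682885313874 0.0
196 ......................................................................
202 ....................#####################...####################......
208 .............................................................###......
214 .............................................................###......
220 ............................................................###.......
226 .............................##########.....................###.......
232 .........................###################................###.......
238 ............#..........#######################..............###.......
244 ............#.............kk#############kk.................###.......
250 ............#..kkkkk.....kkk#############kk......kkkk.......###.......
256 .........##.#kkkkkk......kkk#############kk......kkkkkk.....##........
262 ........###.kkkkkkk......kkk#############kkk......kkkkkkk..###........
268 .........##kkkkkkk......kkkk############kkkk.......kkkkkk..###........
274 .........#.kkkkkkk......kkkk#############kkk.......kkkkkkk.###........
280 .......kkkkkkkkkkkkkkkk.kkkk#############kkk..kkkkkkkkkkkkkkk.........
286 ......kkkkkkkkkkkkkkkkkkkkkk#############kkkkkkkkkkkkkkkkkkkkk........
292 kkkkkkkkkkkkkkkkkkkkkkkkkkk##############kkkkkkkkkkkkkkkkkkkkkkkkkkkkk
298 kkkkkkkkkkkkkkkkkkkkkkkkkkk..###########.kkkkkkkkkkkkkkkkkkkkkkkkkkkkk
304 kkkkkkkkkkkkkkkkkkkkkkkkkkk...............kkkkkkkkkkkkkkkkkkkkkkkkkkkk
310 kkkkkkkkkkkkkkkkkkkkkkkkkkk...............kkkkkkkkkkkkkkkkkkkkkkkkkkkk
316 kkkkkkkkkkkkkkkkkkkkkkkk.k................kkkkkkkkkkkkkkkkkkkkkkkkkkkk
322 kkkkkkkkkkkkkkkkkkkkkkkk.....................kkkkkkkkkkkkkkkkkkkkkkkkk
328 kkkkkkkkkkkkkkkkkkkkkkk......................kkkkkkkkkkkkkkkkkkkkkkkkk
```

The pawn now stands centred between the pads (columns 306–332, pads directly on either side). Closing.

arm_command(
  dp=[
    [0, 0, 0],
    [0, 0, 0],
    [0, 0, 0],
    [0, 0, 0],
  ],
  turn=[
    [0, 0, 0],
    [0, 0, 0],
    [0, 0, 0],
    [0, 0, 0],
  ],
  jaw=[0.1, 0.05, 0, 0],
)

```text
time_s: 30.42
eef_pos: [0.6522, 0.2311, 0.0225]
eef_rot: [-0.0, 1.0, -0.0, 0.0]
wrist_force: [0.5, -0.3, -0.1]
opening: 0.003
grasp_force: 0.0
```

Shut with no contact, so my model of where the fingers are is still wrong. I'll triangulate the finger ends from the two earlier simultaneous views (scene and wrist).

Run:
```python
from pm import *
def tri(C1,u1,C2,u2):
    (o1,d1),(o2,d2)=ray(C1,[u1]),ray(C2,[u2]);d1,d2=d1[0],d2[0]
    s=np.linalg.lstsq(np.c_[d1,-d2],o2-o1,rcond=None)[0];a,b=o1+s[0]*d1,o2+s[1]*d2;return (a+b)/2,np.linalg.norm(a-b)
S=cam('scene');tcp=np.array([.6348,.2293,.0232])
W=cam('wrist',{'eef_pos':tcp,'eef_rot':[-.001,1,0,.003]})
for u,v in(((363.1,316.2),(271.5,241.8)),((339,296),(365,241.8))):
    p,e=tri(S,u,W,v);print('pad tip rel TCP',(p-tcp).round(4),'gap',round(e,4))
# rook/king grasp check
o=get_obs();s=camera('scene');cv2.imwrite('pics/s5.png',s);C,_=cam('wrist',o),pawn('pw6')
print('TCP in scene',proj(S,[o['eef_pos'],o['eef_pos']+[0,0,.02],o['eef_pos']+[0,0,.04],o['eef_pos']+[-.02,0,0]]).round(0).tolist(),'pawn',proj(S,[[.632,.2297,.005],[.632,.2297,.063]]).round(0).tolist())
h=cv2.cvtColor(s,cv2.COLOR_BGR2HSV)
m=(h[...,0]>10)&(h[...,0]<30)&(h[...,1]>60)
for r in range(280,334,2):print(r,''.join('k' if h[r,c,2]<60 or h[r,c,1]<40 and h[r,c,2]<120 else('g' if h[r,c,1]<50 else '#' if m[r,c] else '.') for c in range(325,385)))
```

```text
pad tip rel TCP [0.0057 0.0236 0.0354] gap 0.0007
pad tip rel TCP [ 0.0086 -0.0238  0.0408] gap 0.0
blob (295, 225, 48, 25) area 649.5 axis [30. 43.] ang 91.8
blob (341, 199, 36, 91) area 624.5 axis [ 71. 176.] ang 16.3
30.475 [0.6521 0.2311 0.0225] [-0.7  0.1 -0.7] 0.0015119887470013745 0.0
TCP in scene [[346.0, 322.0], [347.0, 317.0], [347.0, 311.0], [354.0, 314.0]] pawn [[353.0, 318.0], [355.0, 302.0]]
280 kkkkkkkkkkkkkkkkkkkkkkkkkkkkkkkkkkkkkkkkkkkkkkkkkkkkkkkggggg
282 .kkkkkk.kkkkkkkkkkkkkkkkkkkkkkkkkkkkkkkkkkkkkkkkkkkkkkkggggg
284 ..kkkkkkkkkkkkkkkkkkkkkkkkkkkkkkkkkkkkkkkkkkkkkkkkkkkkkggggg
286 ...kkkkkkkkkkkkkkkkkkkkkkkkkkkkkkkkkkkkkkkkkkkkkkkkkkkkkgggg
288 ....kkkkkkkkkkkkkkkkkkkkkkkkkkkkkkkkkkkkkkkkkkkkkkkkkkkkgggg
290 .....kkkkkkkkkkkkkkkkkkkkkkkkkkkkkkkkkkkkkkkkkkkkkkkkkkkgggg
292 ...........kkkkkkkkkkkkkkkkkkkkkkkkkkkkkkkkkkkkkkkkkkkkggggg
294 ............kkkkkkkkkkkkkkkkkkkkkkkkkkkkkkkkkkkkkkkkkkkggggg
296 ............kkkkkkkkkkkkkkkkkkkkkkkkkkkkkkkkkkkkkkkkkkkkgggg
298 .............kkkkkkkkkkkkkkkkkkkkkkkkkkkkkkkkkkkkkkkkkkkkkgg
300 ..............kkkkkkkkkkkkkkkkkkkkkkk
[... 363 characters left out ...]
ggggggkkkkgkkkkkkkkkkkkkkkkkkkkkkkkkkkkkkkkkkkkkkk
314 #####.gggggggggggkkkkkkkkkkkk####kkkkkkkkkkkkkkkkkkkkkkkkkk.
316 ###.ggggggggggggggggkkkkkkk###########kkkkkkkkkkkkkkkkkkkk##
318 ##.gggggggggggggggg##.#################gggggggggggggk#######
320 #####gggggggggggggk####################ggggggggggggg.#####..
322 #######gggggggggkkk###################kkggggggggggg#####....
324 .########.ggggkkkkkk.################.kkkgggggggg######.....
326 ...########.kkkkkkkkkk.############.kkkkkkggggg#######......
328 ......########kkkkkkkkkkkkg####.kkkkkkkkkgggg######.........
330 ........########kkkkkkkkkkkkkkkkkkkkkkkkkgg.######..........
332 ..........#######.kkkkkkkkkkkkkkkkkkkkggg.#####.............
```

Triangulation settles it: the finger ends sit about 35–40 mm above the nominal TCP and are centred on it. So x was right and I need to go much lower. I'll rise, recentre over the pawn, and descend in steps.

arm_command(
  dp=[
    [0, 0, -0.1],
    [0, 0, -0.25],
    [-0.04, 0.005, -0.25],
    [-0.08, 0.005, -0.25],
    [-0.08, 0.005, -0.25],
  ],
  turn=[
    [0, 0, 0],
    [0, 0, 0],
    [0, 0, 0],
    [0, 0, 0],
    [0, 0, 0],
  ],
  jaw=[0, 0, 0.4, 0.55, 0.55],
)

```text
time_s: 31.15
eef_pos: [0.6301, 0.2297, 0.0834]
eef_rot: [0.0, 1.0, 0.0, -0.002]
wrist_force: [-0.3, 0.9, 0.7]
opening: 0.553
grasp_force: 0.0
```

Run:
```python
from pm import *
plan(.632,.2297,.02,0)
o,C,w=pawn('pw7')
print('foot pred',proj(C,[[.632,.2297,.013],[.632,.2297,.0515]]))
h=cv2.cvtColor(w,cv2.COLOR_BGR2HSV);m=((h[...,0]>13)&(h[...,0]<30)&(h[...,1]>60)&(h[...,2]>60))
for r in range(190,270,5):
    print(r,''.join('#' if m[r,c] else ('.' if h[r,c,2]>60 else 'k') for c in range(250,390,2)))
```

```text
t 31.15 pos [0.6301 0.2297 0.0834] dp [0.009 0.    0.254] turn [0.001      0.006      0.00066667]
blob (298, 175, 38, 50) area 1446.5 axis [37. 51.] ang 1.0
blob (301, 152, 57, 8) area 354.0 axis [ 8. 71.] ang 88.9
31.15 [0.6301 0.2297 0.0834] [-0.3  0.9  0.7] 0.5531947568263155 0.0
foot pred [[317.28513802 195.41347772]
 [317.31263741 209.52000142]]
190 ........................###################...........................
195 ........................###################...........................
200 .........................##################...........................
205 ..........................################............................
210 ................#.........###############.............................
215 ..........................###############.............................
220 ................#...........###########...............................
225 ......................................................#...............
230 .................#...################################.................
235 ..............##......................................................
240 ..............##......................................................
245 ........kkk...##..........................................kkk.........
250 .......kkkk...##..........................................kkkk........
255 ......kkkkk...##..........................................kkkkk.....kk
260 .....kkkkkk...##.#.......................................kkkkkkk......
265 ....kkkkkkk...##.........................................kkkkkkkk.....
```

arm_command(
  dp=[
    [0.008, 0, 0.08],
    [0.008, 0, 0.16],
    [0.008, 0, 0.25],
    [0.008, 0, 0.31],
    [0.008, 0, 0.33],
  ],
  turn=[
    [0, 0, 0],
    [0, 0, 0],
    [0, 0, 0],
    [0, 0, 0],
    [0, 0, 0],
  ],
  jaw=[0.55, 0.5, 0.45, 0.42, 0.42],
)

```text
time_s: 31.82
eef_pos: [0.6329, 0.2296, 0.0004]
eef_rot: [0.0, 1.0, -0.0, -0.001]
wrist_force: [-0.2, -0.4, 0.8]
opening: 0.423
grasp_force: 0.0
```

arm_command(
  dp=[
    [0, 0, 0.01],
    [0, 0, 0.02],
    [0, 0, 0.03],
    [0, 0, 0.035],
  ],
  turn=[
    [0, 0, 0],
    [0, 0, 0],
    [0, 0, 0],
    [0, 0, 0],
  ],
  jaw=[0.42, 0.42, 0.42, 0.42],
)

```text
time_s: 32.33
eef_pos: [0.6343, 0.2298, -0.006]
eef_rot: [-0.0, 1.0, -0.0, 0.0]
wrist_force: [-0.3, -0.6, 0.3]
opening: 0.42
grasp_force: 0.0
```

No contact at TCP z = −6 mm, which confirms it. Closing gently.

arm_command(
  dp=[
    [0, 0, 0],
    [0, 0, 0],
    [0, 0, 0],
    [0, 0, 0],
    [0, 0, 0],
  ],
  turn=[
    [0, 0, 0],
    [0, 0, 0],
    [0, 0, 0],
    [0, 0, 0],
    [0, 0, 0],
  ],
  jaw=[0.35, 0.28, 0.2, 0.1, 0],
)

```text
time_s: 32.95
eef_pos: [0.6345, 0.2299, -0.0058]
eef_rot: [-0.0, 1.0, -0.0, 0.0]
wrist_force: [-0.3, 0.7, 2.4]
opening: 0.244
grasp_force: 58.9
```

Gripped at 59 N. Lifting.

arm_command(
  dp=[
    [0, 0, -0.05],
    [0, 0, -0.2],
    [0, 0, -0.4],
    [0, 0, -0.6],
    [0, 0, -0.7],
  ],
  turn=[
    [0, 0, 0],
    [0, 0, 0],
    [0, 0, 0],
    [0, 0, 0],
    [0, 0, 0],
  ],
  jaw=[0, 0, 0, 0, 0],
)

```text
time_s: 33.58
eef_pos: [0.6356, 0.23, 0.1734]
eef_rot: [-0.0, 1.0, -0.0, 0.003]
wrist_force: [0.7, -0.8, -0.4]
opening: 0.245
grasp_force: 58.8
```

Run:
```python
from pm import *
plan(.4139,-.1937,.17,11.6)
o,C,w=pawn('pw8');p=o['eef_pos']
print('axis pred foot/head',proj(C,[p+[0,0,.0108+.008],p+[0,0,.0108+.0465]]))
h=cv2.cvtColor(w,cv2.COLOR_BGR2HSV);m=((h[...,0]>13)&(h[...,0]<30)&(h[...,1]>60)&(h[...,2]>60))
for r in range(200,300,5):
    print(r,''.join('#' if m[r,c] else ('.' if h[r,c,2]>60 else 'k') for c in range(250,390,2)))
```

```text
t 33.575 pos [0.6356 0.23   0.1734] dp [-0.887  1.695  0.008] turn [-0.00066667 -0.01       -0.38666667]
blob (291, 213, 55, 91) area 3752.0 axis [ 52. 100.] ang 0.0
blob (307, 6, 21, 25) area 366.5 axis [19. 25.] ang 15.0
33.575 [0.6356 0.23   0.1734] [ 0.7 -0.8 -0.4] 0.2454893058515628 58.81054446101189
axis pred foot/head [[317.23866297 240.04409035]
 [317.15763845 274.03473525]]
200 ......................................................................
205 ......................................................................
210 ......................................................................
215 ...................#........############..............................
220 ...................#.#..####################..........................
225 ...................#.#########################........................
230 ...................############################.......................
235 ...................#.###########################......................
240 ......................kk#####################kk.......................
245 .....................kkk#####################kk.......................
250 ...........kkkk......kkk####################kkkk.....kkkk.............
255 .........kkkkkk.....kkkk#####################kkk......kkkkkk..........
260 ........kkkkkk......kkk######################kkkk.....kkkkkkk.........
265 .......kkkkkk......kkkk######################kkkk......kkkkkkk........
270 ......kkkkkkk......kkkk#######################kkkk......kkkkkk........
275 .....kkkkkkkkk.....kkkk#######################kkkk.....kkkkkkkk.......
280 ..kkkkkkkkkkkkkkk..kkk########################kkkk.kkkkkkkkkkkkkkkk...
285 .kkkkkkkkkkkkkkkkkkkkkk#######################kkkkkkkkkkkkkkkkkkkkkk..
290 kkkkkkkkkkkkkkkkkkkkkkk######################kkkkkkkkkkkkkkkkkkkkkkkkk
295 kkkkkkkkkkkkkkkkkkkkkkk..###################..kkkkkkkkkkkkkkkkkkkkkkkk
```

The pawn is held upright on the tool axis: foot at (318,241) against (317,240) predicted. To seat 4.

arm_command(
  dp=[
    [-0.06, 0.12, 0],
    [-0.18, 0.35, 0],
    [-0.3, 0.58, 0],
    [-0.4, 0.76, 0],
    [-0.44, 0.85, 0],
  ],
  turn=[
    [0, 0, 0],
    [0, 0, 0],
    [0, 0, 0],
    [0, 0, 0],
    [0, 0, 0],
  ],
  jaw=[0, 0, 0, 0, 0],
)

```text
time_s: 34.25
eef_pos: [0.5221, 0.0153, 0.1682]
eef_rot: [0.0, 1.0, -0.001, -0.001]
wrist_force: [0.6, 0.3, -0.5]
opening: 0.246
grasp_force: 58.9
```

arm_command(
  dp=[
    [-0.1, 0.2, 0],
    [-0.22, 0.42, 0],
    [-0.33, 0.64, 0],
    [-0.44, 0.84, 0],
    [-0.44, 0.84, 0],
  ],
  turn=[
    [0, 0, -0.1],
    [0, 0, -0.2],
    [0, 0, -0.3],
    [0, 0, -0.387],
    [0, 0, -0.387],
  ],
  jaw=[0, 0, 0, 0, 0],
)

```text
time_s: 34.88
eef_pos: [0.4121, -0.1957, 0.1685]
eef_rot: [0.0, 0.995, 0.098, -0.0]
wrist_force: [-0.1, -0.3, 0.2]
opening: 0.248
grasp_force: 59.0
```

arm_command(
  dp=[
    [0, 0, 0],
    [0, 0, 0],
  ],
  turn=[
    [0, 0, 0],
    [0, 0, 0],
  ],
  jaw=[0, 0],
)

```text
time_s: 35.12
eef_pos: [0.4145, -0.1914, 0.1685]
eef_rot: [-0.0, 0.995, 0.102, -0.0]
wrist_force: [0.5, 0.3, 0.1]
opening: 0.248
grasp_force: 59.0
```

```bash
python3 -c "
from h import *
plan(.4139,-.1937,.015,11.6)"
```

```text
t 35.125 pos [ 0.4145 -0.1914  0.1685] dp [-0.004  0.009  0.614] turn [-0.00133333  0.00033333  0.00333333]
```

arm_command(
  dp=[
    [-0.003, 0.005, 0.1],
    [-0.003, 0.005, 0.3],
    [-0.003, 0.005, 0.48],
    [-0.003, 0.005, 0.59],
    [-0.003, 0.005, 0.61],
  ],
  turn=[
    [0, 0, 0],
    [0, 0, 0],
    [0, 0, 0],
    [0, 0, 0],
    [0, 0, 0],
  ],
  jaw=[0, 0, 0, 0, 0],
)

```text
time_s: 35.75
eef_pos: [0.4127, -0.1916, 0.0144]
eef_rot: [-0.002, 0.995, 0.102, -0.002]
wrist_force: [1.1, 0.6, 0.1]
opening: 0.246
grasp_force: 58.9
```

arm_command(
  dp=[
    [0, 0, 0],
    [0, 0, 0],
  ],
  turn=[
    [0, 0, 0],
    [0, 0, 0],
  ],
  jaw=[0, 0],
)

```text
time_s: 36.0
eef_pos: [0.4149, -0.1946, 0.0177]
eef_rot: [0.001, 0.995, 0.101, 0.001]
wrist_force: [-0.2, 0.4, -0.6]
opening: 0.244
grasp_force: 58.9
```

```bash
python3 -c "
from h import *
plan(.4139,-.1937,.0047,11.6)"
```

```text
t 36.0 pos [ 0.4149 -0.1946  0.0177] dp [-0.003 -0.004  0.052] turn [ 0.004      -0.00333333  0.00166667]
```

arm_command(
  dp=[
    [-0.002, -0.003, 0.012],
    [-0.002, -0.003, 0.024],
    [-0.002, -0.003, 0.036],
    [-0.002, -0.003, 0.046],
    [-0.002, -0.003, 0.046],
  ],
  turn=[
    [0, 0, 0],
    [0, 0, 0],
    [0, 0, 0],
    [0, 0, 0],
    [0, 0, 0],
  ],
  jaw=[0, 0, 0, 0, 0],
)

```text
time_s: 36.62
eef_pos: [0.4129, -0.1935, 0.0051]
eef_rot: [-0.0, 0.995, 0.101, -0.0]
wrist_force: [-2.1, 1.9, 6.4]
opening: 0.251
grasp_force: 59.7
```

Floor contact at 5.1 mm, as expected. Releasing the pawn, then retreating upward.

arm_command(
  dp=[
    [0, 0, 0],
    [0, 0, 0],
    [0, 0, 0],
    [0, 0, -0.05],
    [0, 0, -0.2],
  ],
  turn=[
    [0, 0, 0],
    [0, 0, 0],
    [0, 0, 0],
    [0, 0, 0],
    [0, 0, 0],
  ],
  jaw=[0.32, 0.42, 0.5, 0.5, 0.5],
)

```text
time_s: 37.25
eef_pos: [0.4115, -0.1923, 0.0543]
eef_rot: [-0.002, 0.995, 0.101, -0.001]
wrist_force: [1.1, -0.4, 0.2]
opening: 0.5
grasp_force: 0.0
```

arm_command(
  dp=[
    [0, 0, -0.2],
    [0, 0, -0.4],
    [0, 0, -0.6],
    [0, 0, -0.8],
    [0, 0, -0.8],
  ],
  turn=[
    [0, 0, 0],
    [0, 0, 0],
    [0, 0, 0],
    [0, 0, 0],
    [0, 0, 0],
  ],
  jaw=[0.5, 0.5, 0.5, 0.5, 0.5],
)

```text
time_s: 37.88
eef_pos: [0.4151, -0.1951, 0.2604]
eef_rot: [0.004, 0.995, 0.101, 0.004]
wrist_force: [0.5, -0.2, -1.3]
opening: 0.504
grasp_force: 0.0
```

Run:
```python
from pm import *
o=get_obs();C=cam('wrist',o);w=camera('wrist');cv2.imwrite('pics/end.png',w);print(o['time_s'],o['eef_pos'],o['wrist_force'])
P={'king':(.6083,-.154,.118),'bishop':(.5433,-.1672,.096),'rook':(.4788,-.1805,.072),'pawn':(.4139,-.1937,.058)}
for k,(x,y,H) in P.items():print(k,proj(C,[[x,y,.023],[x,y,.015+H]]).round(1).tolist())
h=cv2.cvtColor(w,cv2.COLOR_BGR2HSV)
m=((h[...,0]>10)&(h[...,0]<30)&(h[...,1]>50)&(h[...,2]>60))
red=((h[...,0]<7)|(h[...,0]>174))&(h[...,1]>180)
for r in range(20,285,5):print(r,''.join('#' if m[r,c] and not red[r,c] else 'r' if red[r,c] else ('g' if h[r,c,1]<60 and h[r,c,2]>90 else 'k' if h[r,c,2]<60 else '.') for c in range(270,365,2)))
```

```text
37.875 [ 0.4150836  -0.19506992  0.26036374] [ 0.47898751 -0.24635078 -1.30302388]
king [[314.9, 5.4], [315.0, -37.1]]
bishop [[314.8, 63.6], [314.8, 49.6]]
rook [[314.9, 117.0], [314.9, 117.6]]
pawn [[314.8, 166.6], [314.8, 173.4]]
20 .......rrrrr.gggggg########gggggk.rrrr..........
25 .......rrrrrrk.ggggggggggggggg..rrrrrr#.....#.#.
30 .......rrrrrrrrkk.ggggggggg..rrrrrrrrr..........
35 ...#...rrrrrrrrrrrrrrrrrrrrrrrrrrrrrrr..........
40 .......rrrrrrrrrr...kkkkkk..rrrrrrrrrr.........#
45 .#.....rrrrrrr.kgggg####.ggggk.rrrrrrr..........
50 .......rrrrr.kggg##########ggggk.rrrrr.#.##.....
55 .......rrrrk.ggg############ggggg.rrrr..........
60 .....##.rrrkggg##############ggggk.rrr.....#.#..
65 ........rrrkggg###############ggg..rrr........#.
70 ........rrr.ggg##############ggggkrrrr..........
75 ........rrrr.gggg###########ggggkrrrr...........
80 ........rrrrr..ggggg#####ggggg..rrrrr...........
85 ........rrrrrrrrk.gggggggggg..rrrrrrr...........
90 ........rrrrrrrrrrrrrrrrrrrrrrrrrrrrr...........
95 #.......rrrrrrrrr..kgggg.k..rrrrrrrrr....#......
100 ........rrrrrr.kgggggggggggggg.
[... 1225 characters left out ...]
...........
220 ...................##.....................#.....
225 ....#.##..#.#.#.................................
230 ......#...........#####.........................
235 ......#####...####.##...#.......................
240 .....#......###..######.######..................
245 kkk.....................##....#..#........#...kk
250 kkk.#.....#..........................#......##kk
255 kkk....#.....##........#...................#.kkk
260 kkk..................................##......kkk
265 kkk.....##................................#..kkk
270 kkk....#.#...............#.....##............kkk
275 kkk..................................##......kkk
280 kkk..........................................kkk
```

The last frame shows bishop, rook and pawn centred in seats 2–4 and the edge of the king's foot inside seat 1. The gripper is well clear. Handing in.

```bash
python3 -c "
from bench import *
print(hand_in())"
```

```text
the job is handed in; nothing more can be done
None
```

The king, bishop, rook and pawn stand in seats 1 to 4, placed tallest first, and the job is handed in with no verdict returned; the pawn leaned about 20° at a failed first grip but righted itself, and the tin, unmoved when last seen after the bishop, was not rechecked at the end.

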